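Make up the ring-biscuit kit and the rosette kit on their carrier trays

TASK

Make up the kits for the two biscuit stations, each on its carrier tray. The ring-biscuit kit goes on the tray with the widest cutter pocket: the smallest cutter standing inside the largest one, both rim up in the cutter pocket, with the smooth round-tipped nozzle in the nozzle pocket. The rosette kit goes on the other tray: the middle cutter rim up in the cutter pocket and the larger, fluted nozzle in the nozzle pocket; everything stands upright and flat on its pocket's floor, and the white nozzle, timer and marker stay where they are.

Things in the scene. Friction and masses are not known exactly. Their poses are not given: they have to be found in the camera images.
- ring_kit_tray: Fixed shallow steel tray with a white plastic insert: 119 (x) x 193 (y) x 12 mm, origin at the centre of its underside, z up. The one of the two whose pockets differ much in size. Two round pockets in the insert, 8 mm deep (grey floor 4 mm above the table): cutter pocket, 80 mm across, at tray x = 0, y = -44 mm; nozzle pocket, 48 mm across, at x = 0, y = +38 mm.
- rosette_kit_tray: Fixed shallow steel tray with a white plastic insert: 119 (x) x 193 (y) x 12 mm, origin at the centre of its underside, z up. The one of the two whose pockets are nearly alike in size. Two round pockets in the insert, 8 mm deep (grey floor 4 mm above the table): cutter pocket, 68 mm across, at tray x = 0, y = -44 mm; nozzle pocket, 56 mm across, at x = 0, y = +38 mm.
- large_cutter: Plain steel round biscuit cutter, the largest of three: an open ring 64 mm across its rolled upper rim, 35 mm high, standing rim up; open at top and bottom, so it can stand round something smaller. The clear opening inside is about 56 mm. It can be gripped across its outside from above. Origin at the centre of its underside, z up.
- middle_cutter: Plain steel round biscuit cutter, the middle one of three: an open ring 51 mm across its rolled upper rim, 35 mm high, standing rim up; open at top and bottom, so it can stand round something smaller. It can be gripped across its outside from above. Origin at the centre of its underside, z up.
- small_cutter: Plain steel round biscuit cutter, the smallest of three: an open ring 40 mm across its rolled upper rim, 35 mm high, standing rim up; open at top and bottom, so it can stand round something smaller. It stands inside the largest cutter with about 8 mm to spare all round. It can be gripped across its outside from above. Origin at the centre of its underside, z up.
- smooth_nozzle: Steel piping nozzle, a hollow cone standing on its wide end: 32 mm across the foot, 42 mm high. The smaller of the two steel nozzles; its wall is smooth and its tip opening plain and round. It can be gripped round the cone from above. Origin at the centre of its underside, z up.
- fluted_nozzle: Steel piping nozzle, a hollow cone standing on its wide end: 39 mm across the foot, 50 mm high. The larger of the two steel nozzles; its upper wall is fluted, down from a star-shaped tip opening. It can be gripped round the cone from above. Origin at the centre of its underside, z up.
- white_nozzle: White plastic machine nozzle with a thick collar, 48 mm across, 52 mm high, standing upright, loose. A bystander: to be left where it is. Origin at the centre of its underside.
- timer: White kitchen timer lying on its back, 70 (x) x 64 (y) x 19 mm, loose. A bystander: to be left where it is. Origin at the centre of its underside.
- marker: Black and white felt marker lying along its y axis, 142 mm long, 17 mm thick, loose. A bystander: to be left where it is. Origin at the centre of its underside.

How it is judged:
By the outcome, as a careful person would: the job done as asked, in the order asked, and still so for the second after the job is handed in, with the robot touching nothing.
It also fails if it takes over 115 s, if anything falls off the work surface, if the arm or the gripper's body presses on something with over 40 N, if the wrist force passes 120 N, or if a joint passes its speed limit or range.

ROBOT

A 6-joint arm with a two-finger parallel gripper is mounted at the origin on a cart in front of the work surface, level with it; the furniture and walls round the work are solid. World frame = base frame: x ahead of the robot, y to its left, z up, the work surface at z = 0. Lengths are in m, angles in degrees, forces in N, time in s.
With the tool pointing down it reaches from about 0.275 to 0.975 m from the base axis. Payload 8.4 kg.
Tool frame: the origin (TCP) lies at the very end of the fingers, on their centre line; the grasp point (between the pads) lies 19 mm behind it; z points along the fingers, x is the direction in which the jaws open and shut, and the axes are right-handed (so a half turn about z gives the same grasp; the last joint's range is limited). The gripper opens to 92 mm and grips with 3 to 60 N. Pads are 20 mm wide; open, the fingers measure 128 mm over their backs; the gripper's body (75 mm by 189 mm) begins 69 mm behind the grasp point.
Start: joints at [76.582, 20.225, 93.587, -0, 66.188, -0.138], TCP at [0.144, 0.608, 0.215] pointing down, gripper open.
Joint ranges: [-150.9, 150.9], [-52.94, 120.26], [3.33, 152.33], [-74.26, 254.26], [0, 154.13], [-172.89, 172.89]. Speed limits (degrees/s): [127.2, 127.2, 159.86, 180, 180, 180].

INTERFACE

Orientations are given as a 3x3 rotation matrix whose columns are the frame's x, y, z axes.
In Python, from plant import bot gives the robot as it stands.
- The arm moves only by the tool move_arm, never from a script. Its argument "commands" is a list of rows, each an object with "delta_pos": the shift along the tool's x, y, z in cm, a list of three; "yaw": the turn about the tool's z in rad. In form: [{"delta_pos": [tx, ty, tz], "yaw": yaw}, ...]. A call has 1 to 10 rows; each row shifts and turns the pose as measured when the row begins, along the tool's axes as they then stand; what a row does not reach is not made up. A row lasts 1/10 s, in which the tool goes at most 50 mm and 8.59 degrees, less where a joint would pass 70% of its speed; a pose out of reach is approached as far as the arm can. A call is refused whole if a number of a shift passes 5 or a number of a turn 0.15, either way. A call with a gripper value outside its range is refused whole. "fingers" is the opening in per cent of the stroke, from 0 (shut) to 100 (fully open), set as the call begins (left out, the last holds). The fingers move at their own pace and stop on an object; the grip force is fixed at half the most. Time passes only in rows, so rows that do not move let the fingers close. It gives the time, the measured TCP pose, the force and the opening at its end, in the units of the state.
- bot.observe(): the state, without advancing time (a new reading comes with each control period).
- bot.read_camera(name): name is "scene" or "side" or "wrist"; returns the picture (400x640x3 uint8, red, green, blue); there is no depth.
- bot.camera_params(name): a dict with "camera_matrix" (3x3 intrinsics, pixels), "rvec" (rotation vector, rad) and "tvec" (3), from world to camera coordinates, as OpenCV has them; the wrist camera has in their place "T_tool_cam" (4x4, takes a point from camera to tool coordinates, whose origin is the TCP and whose axes are the tool frame's). Camera axes: x right, y down, z forward; pixel columns grow to the right and rows downward; lengths in m; the calibration is good to about 2 mm. The wrist camera is an equidistant fisheye: a pixel r from the principal point sees the ray r / f radians off the axis. A picture is of the moment at which its call begins: read the wrist's pose just before it. camera_params takes no time and is no camera call.
- bot.finish_job(): hands the job in, once; it reports no verdict.
The state is a dict: "t": time; "q": joint angles; "qd": joint speeds; "joint_efforts": joint torques, N m; "tool_pos": TCP position; "tcp_rot": TCP orientation; "wrist_force": force on the tool from outside, world axes, zero at the start; "wrist_torque": the same for the moment, N m; "width": opening from 0.0 (shut) to 1.0 (fully open).
Only numpy, scipy, OpenCV 4.12 (cv2) and the standard library are available. Lean on these libraries where they do the work, as an engineer would, in place of code of your own. Each camera call takes 0.05 s, during which the arm holds its last target.

## Working session

There is one attempt and no reset: what is moved stays moved. The work goes in short steps, Python scripts to look and compute and a tool call to move; the robot and the scene stay as the last step left them, time stands still between calls to the robot, and variables do not carry over. Pictures are saved under pics/ and viewed, and the job is handed in when it is done.

Besides the shell and the picture viewer there is one more tool, called after "Request:" by a JSON object that holds its "op" and its "data", one argument or row to a line. move_arm: Moves the arm, as the interface text tells. Its arguments: {"type":"object","properties":{"commands":{"type":"array"},"fingers":{"type":"number"}},"required":["commands"]}

```bash
mkdir -p pics; ls; python3 - <<'E'
from plant import bot
import cv2
s=bot.observe(); print(s)
for n in ["scene","side","wrist"]:
    cv2.imwrite(f"pics/{n}0.png",bot.read_camera(n)[:,:,::-1]); print(n,bot.camera_params(n))
E
```

```text
pics
{'t': 0.0, 'q': array([ 7.65828141e+01,  2.02623851e+01,  9.36277600e+01, -1.37785578e-04,
        6.61874457e+01, -1.38280880e-01]), 'qd': array([ 0.04309634, -0.06331638,  0.00248739,  0.10439186,  0.09358724,
        0.08792265]), 'joint_efforts': array([-4.37085146e-04, -5.93842435e+01, -3.34218049e+01,  6.96534547e-02,
        2.36914476e-02, -1.00845482e-04]), 'tool_pos': array([0.14345425, 0.60781872, 0.21387463]), 'tcp_rot': array([[ 2.29690262e-01,  9.73263729e-01, -3.12091380e-04],
       [ 9.73262837e-01, -2.29690474e-01, -1.31776322e-03],
       [-1.35421556e-03, -1.06956405e-06, -9.99999083e-01]]), 'wrist_force': array([-0.75600241,  0.22354756, -0.49576415]), 'wrist_torque': array([-0.03857176, -0.03040028, -0.00663729]), 'width': 1.001531104291816}
scene {'camera_matrix': array([[426.2745155 ,   0.        , 327.48957174],
       [  0.        , 426.2745155 , 201.25181526],
       [  0.        ,   0.        ,   1.        ]]), 'rvec': array([ 2.37525761, -0.53889756,  0.1916942 ]), 'tvec': array([-0.49516226,  0.18124235,  0.83250727])}
side {'camera_matrix': array([[424.20807831,   0.        , 320.39719788],
       [  0.        , 424.20807831, 199.47759144],
       [  0.        ,   0.        ,   1.        ]]), 'rvec': array([ 0.20114332, -2.6827107 ,  1.50863208]), 'tvec': array([0.52991809, 0.1007603 , 0.92041246])}
wrist {'camera_matrix': array([[309.70691629,   0.        , 315.92559537],
       [  0.        , 309.70691629, 203.74631506],
       [  0.        ,   0.        ,   1.        ]]), 'T_tool_cam': array([[ 9.99999603e-01,  8.85818471e-04, -9.50913657e-05,
         8.83304263e-04],
       [-8.20551440e-04,  9.57339600e-01,  2.88964042e-01,
        -8.30205078e-02],
       [ 3.47004416e-04, -2.88963849e-01,  9.57339947e-01,
        -1.69245212e-01],
       [ 0.00000000e+00,  0.00000000e+00,  0.00000000e+00,
         1.00000000e+00]])}
```

View pics/scene0.png

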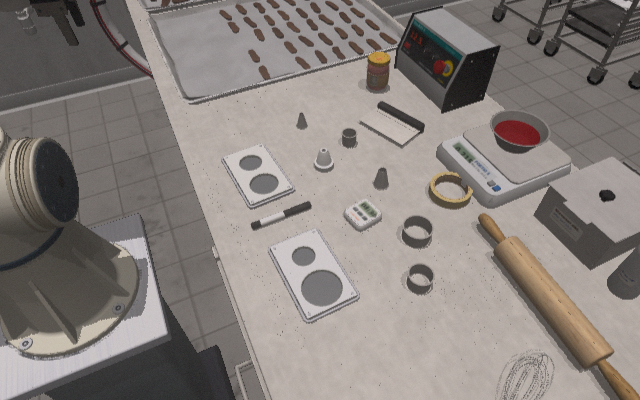

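View pics/side0.png

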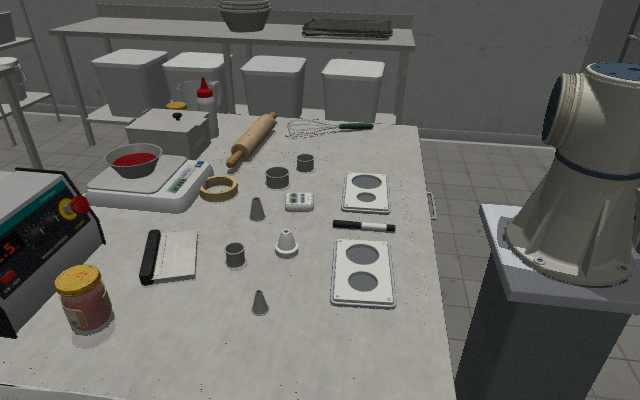

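View pics/wrist0.png

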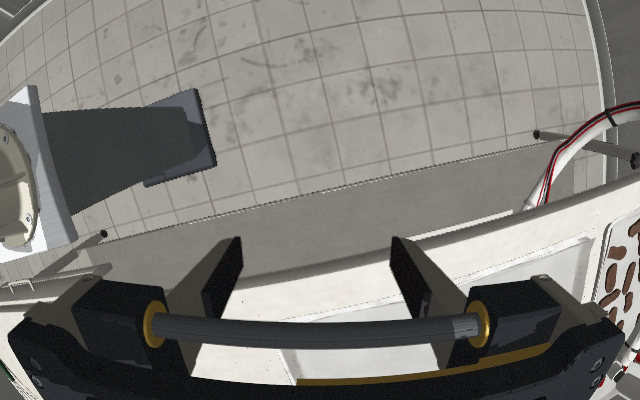

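```bash
python3 - <<'E'
import cv2
a=cv2.imread("pics/scene0.png"); 
cv2.imwrite("pics/sc_a.png",cv2.resize(a[90:330,215:475],None,fx=3,fy=2.5,interpolation=3)[:600])
b=cv2.imread("pics/side0.png"); 
cv2.imwrite("pics/sd_a.png",cv2.resize(b[140:325,180:440],None,fx=3,fy=3,interpolation=3))
E
```

```text
(no output)
```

View pics/sc_a.png

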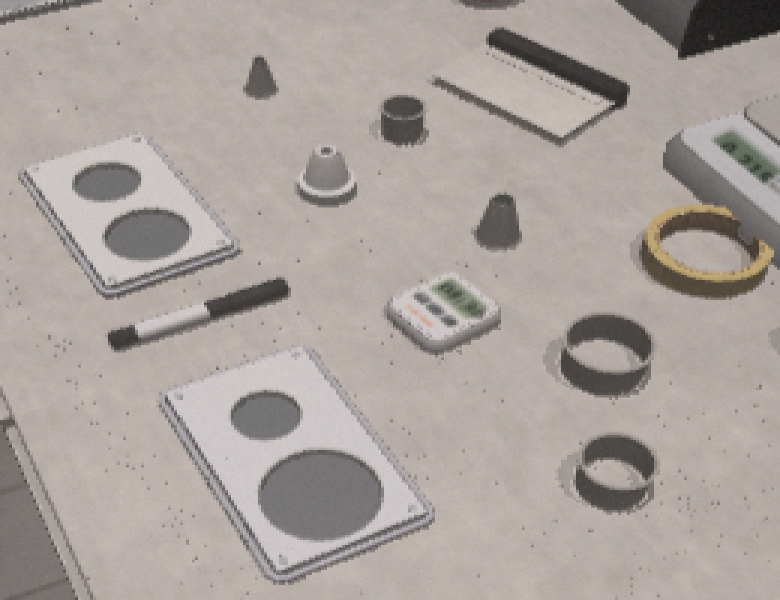

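View pics/sd_a.png

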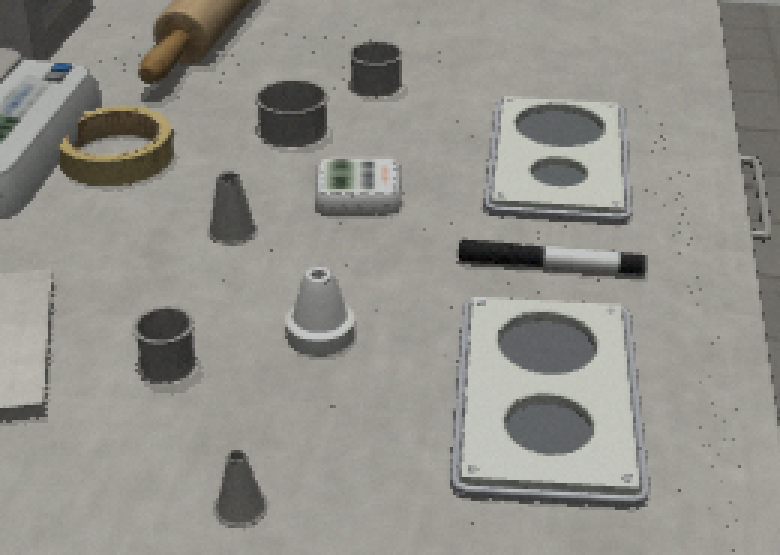

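```bash
cat > h.py <<'E'
import numpy as np, cv2
from plant import bot
def ray(n,uv):
    p=bot.camera_params(n); R=cv2.Rodrigues(p["rvec"])[0]; d=R.T@np.linalg.inv(p["camera_matrix"])@np.array([*uv,1.]); return -R.T@p["tvec"],d
def onz(n,uv,z):
    c,d=ray(n,uv); return c+d*(z-c[2])/d[2]
def proj(n,P):
    p=bot.camera_params(n); return cv2.projectPoints(np.atleast_2d(P).astype(float),p["rvec"],p["tvec"],p["camera_matrix"],None)[0][:,0]
def fish(uv,z,s=None,pose=None):
    p=bot.camera_params("wrist");K=p["camera_matrix"];T=p["T_tool_cam"]
    pos,R=pose if pose else (s["tool_pos"],s["tcp_rot"])
    x=(np.array(uv)-K[:2,2])/K[0,0]; r=np.linalg.norm(x); d=np.array([*(np.sin(r)*x/max(r,1e-9)),np.cos(r)])
    c=R@T[:3,3]+pos; d=R@T[:3,:3]@d
    return c+d*(z-c[2])/d[2]
def fproj(P,s):
    p=bot.camera_params("wrist");K=p["camera_matrix"];T=p["T_tool_cam"]
    out=[]
    for q in np.atleast_2d(P):
        t=s["tcp_rot"].T@(q-s["tool_pos"]); c=T[:3,:3].T@(t-T[:3,3])
        r=np.arctan2(np.hypot(c[0],c[1]),c[2]); out.append(K[:2,2]+K[0,0]*r*c[:2]/np.hypot(c[0],c[1]))
    return np.array(out)
E
python3 - <<'E'
from h import *
D={"small":((402,108),(165,323),.035),"large":((607,340),(292,99),.035),"middle":((618,463),(375,54),.035),
"smooth":((260,60),(237,455),.042),"fluted":((503,200),(229,178),.05),"white":((326,150),(318,274),.052),
"ringC":((321,495),(560,125),.012),"ringN":((266,415),(559,171),.012),"rosC":((148,234),(547,343),.012),"rosN":((106,182),(549,425),.012)}
for k,(a,b,z) in D.items():
    A=onz("scene",(215+a[0]/3,90+a[1]/2.5),z);B=onz("side",(180+b[0]/3,140+b[1]/3),z)
    print(k,A.round(4),B.round(4))
for k,uv in dict(timer=(445,305),mA=(115,338),mB=(285,288)).items():
    print(k,onz("scene",(215+uv[0]/3,90+uv[1]/2.5),.01).round(3))
E
```

```text
small [0.6845 0.1582 0.035 ] [0.684  0.1621 0.035 ]
large [ 0.676  -0.1697  0.035 ] [ 0.6733 -0.1617  0.035 ]
middle [ 0.6167 -0.2727  0.035 ] [ 0.6172 -0.263   0.035 ]
smooth [0.6035 0.2753 0.042 ] [0.6022 0.282  0.042 ]
fluted [ 0.6858 -0.007   0.05  ] [6.843e-01 1.000e-04 5.000e-02]
white [0.5916 0.1118 0.052 ] [0.5904 0.1147 0.052 ]
ringC [ 0.4397 -0.2039  0.012 ] [ 0.439  -0.1957  0.012 ]
ringN [ 0.437  -0.1208  0.012 ] [ 0.4359 -0.1159  0.012 ]
rosC [0.4339 0.1069 0.012 ] [0.4327 0.114  0.012 ]
rosN [0.4268 0.1887 0.012 ] [0.4267 0.1955 0.012 ]
timer [ 0.604 -0.07   0.01 ]
mA [0.37  0.001 0.01 ]
mB [0.505 0.    0.01 ]
```

Request:
{"op": "move_arm", "data": {
  "commands": [
    {"delta_pos": [0, 0, 0], "yaw": -0.116},
    {"delta_pos": [0, 0, 0], "yaw": -0.116},
    {"delta_pos": [-3.1, 3.7, 0], "yaw": 0},
    {"delta_pos": [-3.1, 3.7, 0], "yaw": 0},
    {"delta_pos": [-3.1, 3.7, 0], "yaw": 0},
    {"delta_pos": [-3.1, 3.7, 0], "yaw": 0},
    {"delta_pos": [-3.1, 3.7, 0], "yaw": 0},
    {"delta_pos": [-3.1, 3.7, 0], "yaw": 0},
    {"delta_pos": [-3.1, 3.7, 0], "yaw": 0},
    {"delta_pos": [0, 0, 0], "yaw": 0}
  ]
}}

```text
t: 1.15
tool_pos: [0.4119, 0.3861, 0.2116]
tcp_rot: [[-0.016, 1.0, -0.001], [1.0, 0.016, -0.003], [-0.003, -0.001, -1.0]]
wrist_force: [-0.6, 0.5, -0.6]
width: 0.998
```

Request:
{"op": "move_arm", "data": {
  "commands": [
    {"delta_pos": [-3.1, 3.7, 0], "yaw": 0.015},
    {"delta_pos": [-3.1, 3.7, 0], "yaw": 0},
    {"delta_pos": [-3.1, 3.7, 0], "yaw": 0},
    {"delta_pos": [-3.1, 3.7, 0], "yaw": 0},
    {"delta_pos": [-3.1, 3.7, 0], "yaw": 0},
    {"delta_pos": [-3.1, 3.7, 0], "yaw": 0},
    {"delta_pos": [-3.1, 3.7, 0], "yaw": 0},
    {"delta_pos": [0, 0, 0], "yaw": 0}
  ]
}}

```text
t: 1.95
tool_pos: [0.6755, 0.1671, 0.2095]
tcp_rot: [[-0.002, 1.0, -0.003], [1.0, 0.002, -0.001], [-0.001, -0.003, -1.0]]
wrist_force: [-0.1, 0.3, 0.1]
width: 1.0
```

```bash
cat > look.py <<'E'
import sys,pickle
from h import *
n=sys.argv[1]
s=bot.observe(); im=bot.read_camera("wrist"); cv2.imwrite(f"pics/{n}.png",im[:,:,::-1]); pickle.dump(s,open(f"{n}.pkl","wb"))
print(s["t"],s["tool_pos"].round(4),s["tcp_rot"].round(4).tolist(),s["width"].round(3),s["wrist_force"].round(1))
est={"small":(.684,.160,.035),"large":(.675,-.166,.035),"middle":(.617,-.268,.035),"smooth":(.603,.279,.042),"fluted":(.685,-.0035,.05),"white":(.591,.113,.052)}
for k,P in est.items(): print(k,fproj(P,s).round(0).tolist())
E
python3 look.py w1
```

```text
Traceback (most recent call last):
  File "look.py", line 5, in <module>
    print(s["t"],s["tool_pos"].round(4),s["tcp_rot"].round(4).tolist(),s["width"].round(3),s["wrist_force"].round(1))
                                                                       ^^^^^^^^^^^^^^^^
AttributeError: 'float' object has no attribute 'round'
```

View pics/w1.png

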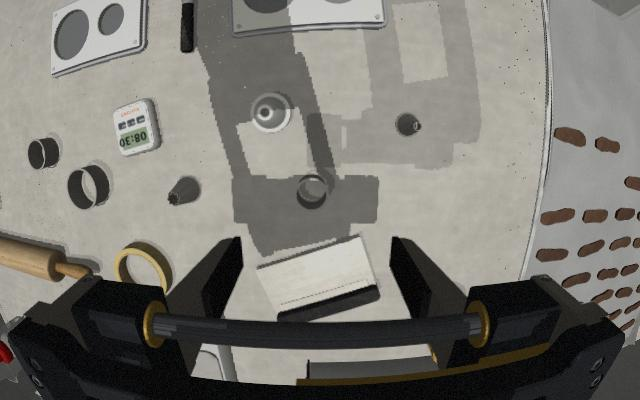

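```bash
sed -i 's/s\["width"\].round(3)/round(s["width"],3)/' look.py; python3 look.py w1; python3 - <<'E'
import cv2
a=cv2.imread("pics/w1.png"); 
cv2.imwrite("pics/w1a.png",cv2.resize(a[0:230,20:220],None,fx=2.5,fy=2.5,interpolation=3))
cv2.imwrite("pics/w1b.png",cv2.resize(a[0:230,220:440],None,fx=2.5,fy=2.5,interpolation=3))
E
```

```text
2.0 [0.6734 0.1689 0.2093] [[-0.0024, 1.0, -0.0053], [1.0, 0.0024, -0.0006], [-0.0006, -0.0053, -1.0]] 1.001 [-0.6  0.7 -0.5]
small [[307.0, 196.0]]
large [[81.0, 191.0]]
middle [[35.0, 156.0]]
smooth [[414.0, 128.0]]
fluted [[171.0, 200.0]]
white [[262.0, 115.0]]
```

View pics/w1a.png

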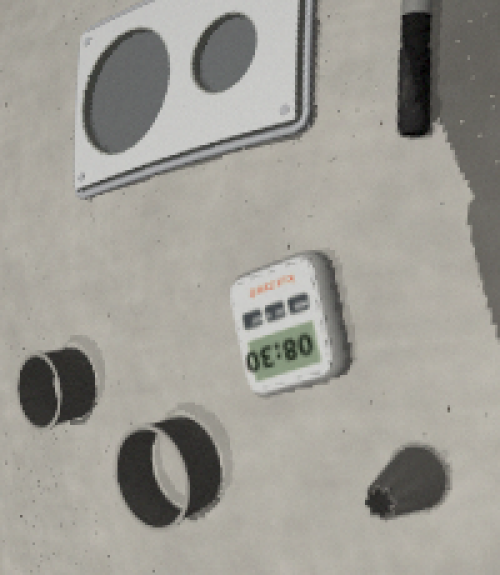

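View pics/w1b.png

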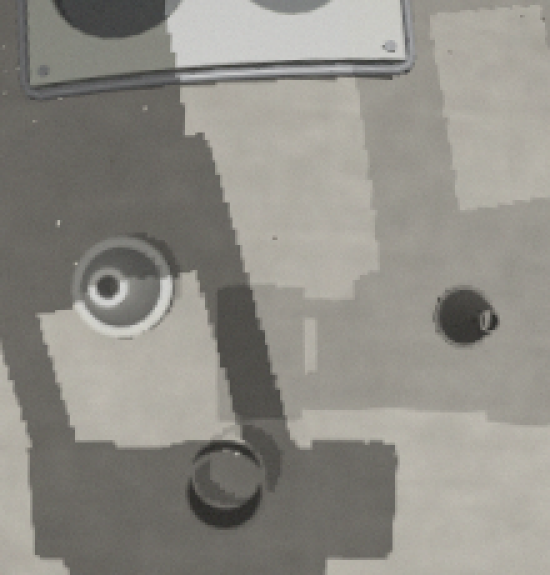

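```bash
python3 - <<'E'
import cv2
a=cv2.imread("pics/w1.png")[165:220,280:345]
cv2.imwrite("pics/w1c.png",cv2.convertScaleAbs(cv2.resize(a,None,fx=9,fy=9,interpolation=0),alpha=1.8))
E
```

```text
(no output)
```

View pics/w1c.png

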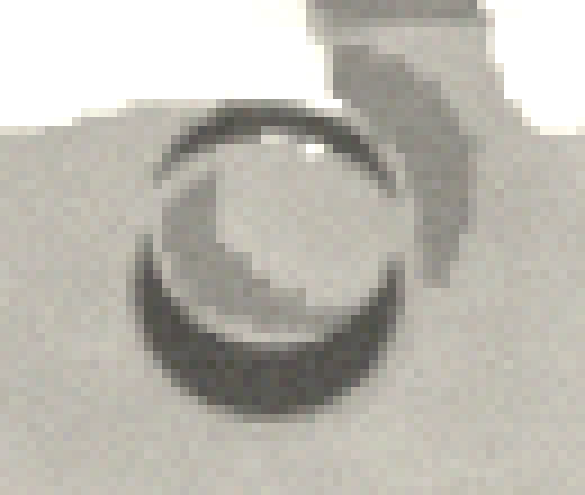

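Request:
{"op": "move_arm", "data": {
  "commands": [
    {"delta_pos": [-0.3, 0.5, 4.5], "yaw": 0},
    {"delta_pos": [-0.3, 0.5, 4.5], "yaw": 0},
    {"delta_pos": [0, 0, 4.5], "yaw": 0},
    {"delta_pos": [0, 0, 2.5], "yaw": 0},
    {"delta_pos": [0, 0, 0], "yaw": 0},
    {"delta_pos": [0, 0, 0], "yaw": 0}
  ]
}}

```text
t: 2.65
tool_pos: [0.6753, 0.175, 0.0475]
tcp_rot: [[-0.011, 1.0, -0.006], [1.0, 0.011, 0.003], [0.003, -0.006, -1.0]]
wrist_force: [0.3, 0.6, -0.1]
width: 0.999
```

```bash
python3 look.py w2
```

```text
2.65 [0.6753 0.175  0.0475] [[-0.0114, 0.9999, -0.0057], [0.9999, 0.0114, 0.0027], [0.0027, -0.0057, -1.0]] 0.999 [ 0.3  0.6 -0.1]
small [[291.0, 257.0]]
large [[-9.0, 225.0]]
middle [[-51.0, 176.0]]
smooth [[482.0, 141.0]]
fluted [[79.0, 254.0]]
white [[203.0, 113.0]]
```

View pics/w2.png

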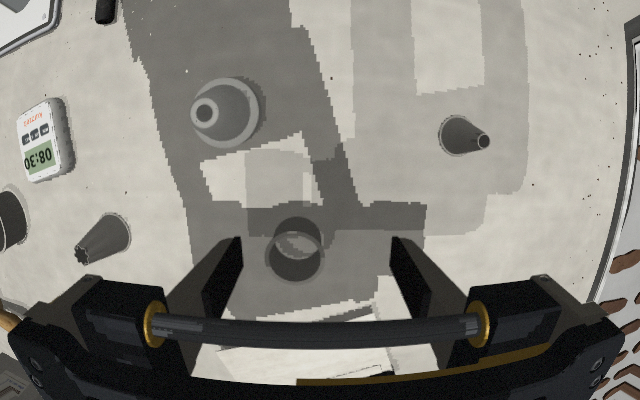

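Request:
{"op": "move_arm", "data": {
  "commands": [
    {"delta_pos": [-1.2, 0.8, 0], "yaw": -0.011},
    {"delta_pos": [0, 0, 0], "yaw": 0}
  ]
}}

```text
t: 2.9
tool_pos: [0.6855, 0.1639, 0.0515]
tcp_rot: [[-0.025, 1.0, -0.001], [1.0, 0.025, 0.004], [0.004, -0.001, -1.0]]
wrist_force: [-0.2, -0.5, 0.5]
width: 1.0
```

Request:
{"op": "move_arm", "data": {
  "commands": [
    {"delta_pos": [0, 0, 2], "yaw": 0.025},
    {"delta_pos": [0, -0.1, 1.5], "yaw": 0},
    {"delta_pos": [0, 0, 0], "yaw": 0}
  ]
}}

```text
t: 3.2
tool_pos: [0.6883, 0.1636, 0.0203]
tcp_rot: [[0.001, 1.0, 0.007], [1.0, -0.001, 0.006], [0.006, 0.007, -1.0]]
wrist_force: [0.5, -0.5, -0.5]
width: 1.004
```

Request:
{"op": "move_arm", "data": {
  "commands": [
    {"delta_pos": [0, -0.4, 0.6], "yaw": 0},
    {"delta_pos": [0, 0, 0], "yaw": 0}
  ]
}}

```text
t: 3.4
tool_pos: [0.6845, 0.1635, 0.0148]
tcp_rot: [[0.001, 1.0, 0.007], [1.0, -0.001, 0.006], [0.006, 0.007, -1.0]]
wrist_force: [-0.0, 0.1, -0.2]
width: 0.998
```

Request:
{"op": "move_arm", "data": {
  "commands": [
    {"delta_pos": [0, 0, 0], "yaw": 0},
    {"delta_pos": [0, 0, 0], "yaw": 0},
    {"delta_pos": [0, 0, 0], "yaw": 0},
    {"delta_pos": [0, 0, 0], "yaw": 0},
    {"delta_pos": [0, 0, 0], "yaw": 0},
    {"delta_pos": [0, 0, 0], "yaw": 0}
  ],
  "fingers": 0
}}

```text
t: 4.0
tool_pos: [0.6855, 0.1639, 0.0166]
tcp_rot: [[0.0, 1.0, 0.01], [1.0, -0.0, 0.006], [0.006, 0.01, -1.0]]
wrist_force: [-0.4, 0.9, 0.3]
width: 0.5
```

Request:
{"op": "move_arm", "data": {
  "commands": [
    {"delta_pos": [0, 0, 0], "yaw": 0},
    {"delta_pos": [0, 0, 0], "yaw": 0},
    {"delta_pos": [0, 0, 0], "yaw": 0}
  ]
}}

```text
t: 4.3
tool_pos: [0.6856, 0.164, 0.0166]
tcp_rot: [[0.0, 1.0, 0.01], [1.0, -0.0, 0.006], [0.006, 0.01, -1.0]]
wrist_force: [-0.5, 0.7, 0.0]
width: 0.416
```

Request:
{"op": "move_arm", "data": {
  "commands": [
    {"delta_pos": [0, 0, -3], "yaw": 0},
    {"delta_pos": [0, 0, -4], "yaw": 0},
    {"delta_pos": [-1, -1, -3], "yaw": 0},
    {"delta_pos": [-3.7, -2.5, 0], "yaw": 0},
    {"delta_pos": [-3.7, -2.5, 0], "yaw": 0},
    {"delta_pos": [-3.7, -2.5, 0], "yaw": 0},
    {"delta_pos": [-3.7, -2.5, 0], "yaw": 0},
    {"delta_pos": [-3.7, -2.5, 0], "yaw": 0},
    {"delta_pos": [-3.7, -2.5, 0], "yaw": 0},
    {"delta_pos": [0, 0, 0], "yaw": 0}
  ]
}}

```text
t: 5.3
tool_pos: [0.5194, -0.0747, 0.1171]
tcp_rot: [[-0.004, 1.0, 0.012], [1.0, 0.004, 0.006], [0.006, 0.012, -1.0]]
wrist_force: [0.3, 0.1, -0.5]
width: 0.415
```

Request:
{"op": "move_arm", "data": {
  "commands": [
    {"delta_pos": [-3.1, -2, 0], "yaw": 0},
    {"delta_pos": [-3.1, -2, 0], "yaw": 0},
    {"delta_pos": [-3.1, -2, 0], "yaw": 0},
    {"delta_pos": [-3.1, -2, 0], "yaw": 0},
    {"delta_pos": [0, 0, 2], "yaw": 0},
    {"delta_pos": [0, 0, 0], "yaw": 0},
    {"delta_pos": [0, 0, 0], "yaw": 0}
  ]
}}

```text
t: 6.0
tool_pos: [0.4417, -0.2033, 0.0972]
tcp_rot: [[-0.002, 1.0, 0.02], [1.0, 0.002, 0.005], [0.005, 0.02, -1.0]]
wrist_force: [0.1, 0.1, 0.0]
width: 0.414
```

```bash
cat >> look.py <<'E'
pk={"rC":(.4394,-.200,.012),"rN":(.4365,-.1184,.012),"sC":(.4333,.1105,.012),"sN":(.4268,.1921,.012)}
im=im[:,:,::-1].copy()
for k,P in pk.items():
    uv=fproj(P,s)[0]; print(k,uv.round(0)); 
    if 0<uv[0]<640 and 0<uv[1]<400: cv2.drawMarker(im,tuple(int(v) for v in uv),(0,0,255),0,8,1)
    r={"rC":.04,"rN":.024,"sC":.034,"sN":.028}[k]
    for t in np.linspace(0,6.28,40):
        q=fproj(np.array(P)+[r*np.cos(t),r*np.sin(t),0],s)[0]
        if 0<q[0]<639 and 0<q[1]<399: im[int(q[1]),int(q[0])]=(0,0,255)
cv2.imwrite(f"pics/{n}o.png",im)
E
python3 look.py w3 | head -1
```

```text
6.0 [ 0.4417 -0.2033  0.0972] [[-0.0024, 0.9998, 0.0198], [1.0, 0.0023, 0.0047], [0.0047, 0.0198, -0.9998]] 0.414 [0.1 0.1 0. ]
```

View pics/w3o.png

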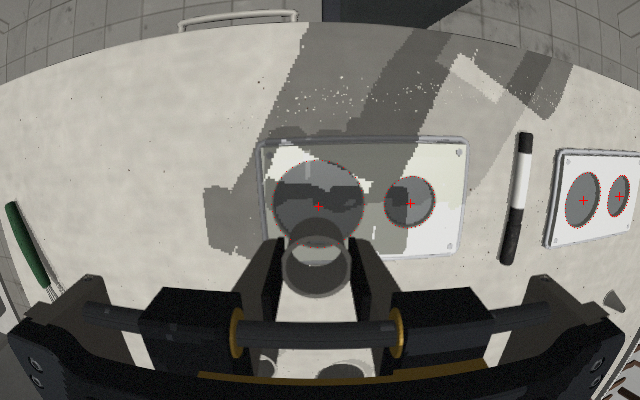

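Request:
{"op": "move_arm", "data": {
  "commands": [
    {"delta_pos": [0.3, -0.4, 3], "yaw": 0},
    {"delta_pos": [0, 0, 2.5], "yaw": 0},
    {"delta_pos": [0, 0, 0], "yaw": 0},
    {"delta_pos": [0, 0, 0], "yaw": 0}
  ]
}}

```text
t: 6.45
tool_pos: [0.4435, -0.1983, 0.0442]
tcp_rot: [[-0.007, 1.0, 0.025], [1.0, 0.007, 0.003], [0.003, 0.025, -1.0]]
wrist_force: [0.4, -0.4, -1.0]
width: 0.415
```

Request:
{"op": "move_arm", "data": {
  "commands": [
    {"delta_pos": [-0.2, -0.4, 1.5], "yaw": 0},
    {"delta_pos": [0, 0, 0], "yaw": 0},
    {"delta_pos": [0, 0, 0], "yaw": 0}
  ]
}}

```text
t: 6.75
tool_pos: [0.4429, -0.2005, 0.0327]
tcp_rot: [[-0.009, 1.0, 0.029], [1.0, 0.009, 0.001], [0.001, 0.029, -1.0]]
wrist_force: [0.5, 0.2, -0.4]
width: 0.414
```

Request:
{"op": "move_arm", "data": {
  "commands": [
    {"delta_pos": [0, -0.4, -4], "yaw": 0},
    {"delta_pos": [0, 0, 0], "yaw": 0},
    {"delta_pos": [0, 0, 0], "yaw": 0}
  ]
}}

```text
t: 7.05
tool_pos: [0.4392, -0.2007, 0.0762]
tcp_rot: [[-0.01, 0.999, 0.031], [1.0, 0.01, 0.0], [-0.0, 0.031, -1.0]]
wrist_force: [-0.3, -0.2, -1.5]
width: 0.417
```

Request:
{"op": "move_arm", "data": {
  "commands": [
    {"delta_pos": [0, 0, 0.7], "yaw": 0},
    {"delta_pos": [0, 0, 0.7], "yaw": 0},
    {"delta_pos": [0, 0, 0.7], "yaw": 0},
    {"delta_pos": [0, 0, 0.7], "yaw": 0},
    {"delta_pos": [0, 0, 0.7], "yaw": 0},
    {"delta_pos": [0, 0, 0], "yaw": 0}
  ]
}}

```text
t: 7.65
tool_pos: [0.4396, -0.2, 0.0364]
tcp_rot: [[-0.01, 1.0, 0.029], [1.0, 0.01, 0.001], [0.001, 0.029, -1.0]]
wrist_force: [-0.4, 0.3, 0.2]
width: 0.411
```

Request:
{"op": "move_arm", "data": {
  "commands": [
    {"delta_pos": [0, 0, 0.5], "yaw": 0},
    {"delta_pos": [0, 0, 0.5], "yaw": 0},
    {"delta_pos": [0, 0, 0.3], "yaw": 0},
    {"delta_pos": [0, 0, 0], "yaw": 0},
    {"delta_pos": [0, 0, 0], "yaw": 0}
  ]
}}

```text
t: 8.15
tool_pos: [0.4399, -0.1999, 0.0218]
tcp_rot: [[-0.01, 1.0, 0.028], [1.0, 0.01, 0.002], [0.002, 0.028, -1.0]]
wrist_force: [0.5, -0.3, -0.2]
width: 0.417
```

Request:
{"op": "move_arm", "data": {
  "commands": [
    {"delta_pos": [0, 0, 0], "yaw": 0},
    {"delta_pos": [0, 0, 0], "yaw": 0},
    {"delta_pos": [0, 0, 0], "yaw": 0},
    {"delta_pos": [0, 0, -2], "yaw": 0},
    {"delta_pos": [0, 0, -3], "yaw": 0},
    {"delta_pos": [0, 0, -3], "yaw": 0},
    {"delta_pos": [0, 0, 0], "yaw": 0}
  ],
  "fingers": 70
}}

```text
t: 8.85
tool_pos: [0.4374, -0.2, 0.1047]
tcp_rot: [[-0.01, 1.0, 0.027], [1.0, 0.01, 0.002], [0.002, 0.027, -1.0]]
wrist_force: [0.5, 0.1, -0.8]
width: 0.701
```

```bash
python3 look.py w4 | head -1
```

```text
8.85 [ 0.4374 -0.2     0.1047] [[-0.0097, 0.9996, 0.0275], [1.0, 0.0096, 0.002], [0.0017, 0.0275, -0.9996]] 0.701 [ 0.5  0.1 -0.8]
```

View pics/w4o.png

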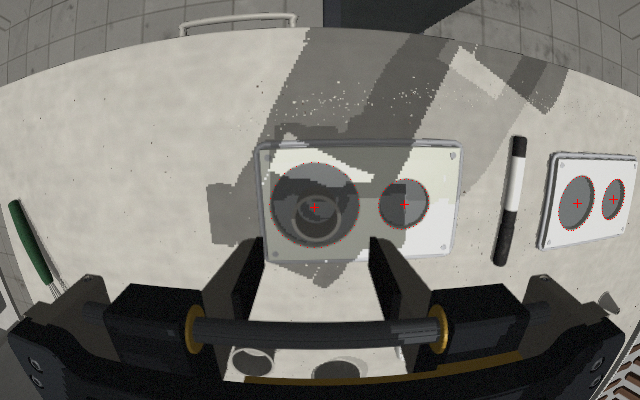

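```bash
python3 - <<'E'
from h import *; import pickle
s=pickle.load(open("w4.pkl","rb")); print(fproj((.4394,-.2,.039),s), fproj((.4394,-.2,.004),s), fish((317,216),.039,s))
a=cv2.imread("pics/w4.png")[150:260,250:380]
cv2.imwrite("pics/w4c.png",cv2.convertScaleAbs(cv2.resize(a,None,fx=5,fy=5,interpolation=0),alpha=1.6))
E
```

```text
[[314.46200741 218.13805297]] [[314.57035512 204.34697465]] [ 0.43754165 -0.19798016  0.039     ]
```

View pics/w4c.png

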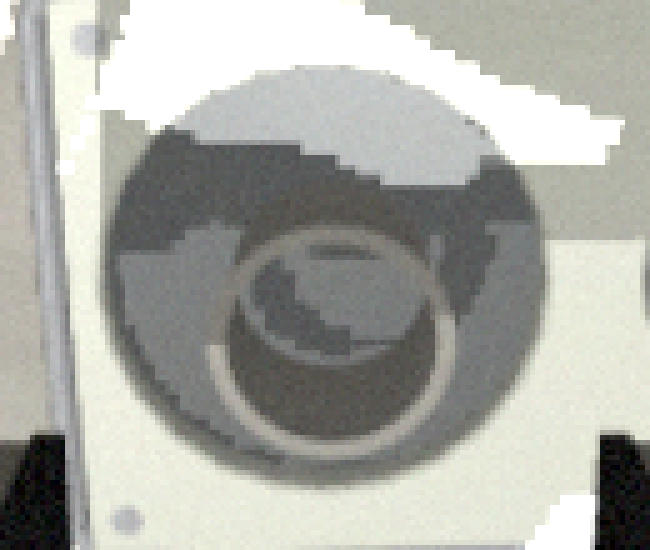

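Request:
{"op": "move_arm", "data": {
  "commands": [
    {"delta_pos": [0.5, 3.4, 0], "yaw": -0.01},
    {"delta_pos": [0.5, 3.4, 0], "yaw": 0},
    {"delta_pos": [0.5, 3.4, 0], "yaw": 0},
    {"delta_pos": [0.5, 3.4, 0], "yaw": 0},
    {"delta_pos": [0.5, 3.4, 0], "yaw": 0},
    {"delta_pos": [0.5, 3.4, 0], "yaw": 0},
    {"delta_pos": [0.5, 3.4, 0], "yaw": 0},
    {"delta_pos": [0, 0, 0], "yaw": 0}
  ],
  "fingers": 100
}}

```text
t: 9.7
tool_pos: [0.6771, -0.1568, 0.098]
tcp_rot: [[-0.018, 1.0, 0.016], [1.0, 0.018, 0.006], [0.006, 0.016, -1.0]]
wrist_force: [0.2, -0.6, 0.5]
width: 0.997
```

```bash
python3 look.py w5 | head -4
```

```text
9.7 [ 0.6771 -0.1568  0.098 ] [[-0.0183, 0.9997, 0.0158], [0.9998, 0.0182, 0.0059], [0.0056, 0.0159, -0.9999]] 0.997 [ 0.2 -0.6  0.5]
small [[593.0, 224.0]]
large [[303.0, 215.0]]
middle [[176.0, 144.0]]
```

View pics/w5.png

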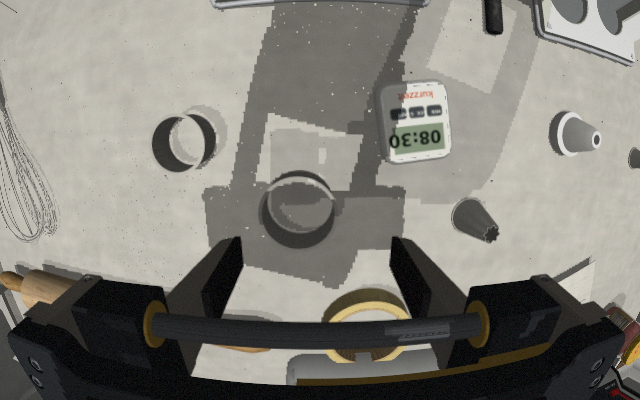

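```bash
python3 - <<'E'
from h import *; import pickle
s=pickle.load(open("w5.pkl","rb")); print(fish((298,212),.035,s),[fish(p,.02,s).round(3) for p in((322,322),(368,292),(412,322))], proj("scene",(.765,-.08,.02)))
a=cv2.imread("pics/w5.png")[155:265,245:355]
cv2.imwrite("pics/w5c.png",cv2.convertScaleAbs(cv2.resize(a,None,fx=5,fy=5,interpolation=0),alpha=1.6))
E
```

```text
[ 0.67244688 -0.16964398  0.035     ] [array([ 0.795, -0.147,  0.02 ]), array([ 0.758, -0.104,  0.02 ]), array([ 0.799, -0.052,  0.02 ])] [[427.38534967 188.84292915]]
```

View pics/w5c.png

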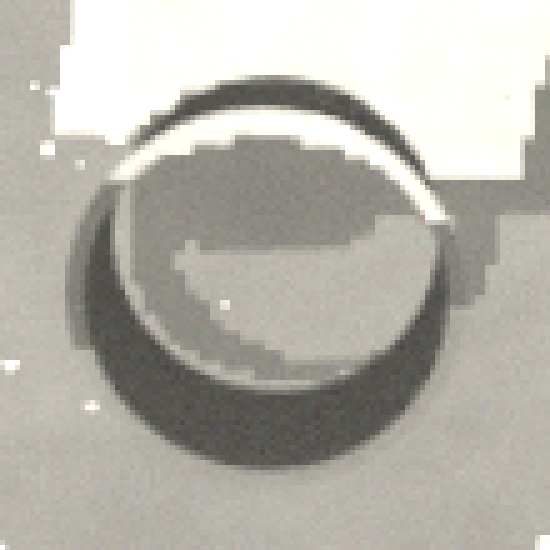

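Request:
{"op": "move_arm", "data": {
  "commands": [
    {"delta_pos": [-1.3, -0.5, 1], "yaw": 0.018},
    {"delta_pos": [0, 0, 1], "yaw": 0},
    {"delta_pos": [0, 0, 1], "yaw": 0},
    {"delta_pos": [0, 0, 1], "yaw": 0},
    {"delta_pos": [0, 0, 0], "yaw": 0}
  ]
}}

```text
t: 10.25
tool_pos: [0.6629, -0.1718, 0.0501]
tcp_rot: [[0.004, 1.0, 0.005], [1.0, -0.004, 0.008], [0.008, 0.005, -1.0]]
wrist_force: [0.2, -0.8, -0.8]
width: 1.002
```

Request:
{"op": "move_arm", "data": {
  "commands": [
    {"delta_pos": [0.2, 1, 0.6], "yaw": 0.0},
    {"delta_pos": [0, 0, 0.8], "yaw": 0},
    {"delta_pos": [0, 0, 0.8], "yaw": 0},
    {"delta_pos": [0, 0, 0], "yaw": 0}
  ]
}}

```text
t: 10.65
tool_pos: [0.6744, -0.1693, 0.0267]
tcp_rot: [[0.004, 1.0, 0.006], [1.0, -0.004, 0.008], [0.008, 0.006, -1.0]]
wrist_force: [0.4, 0.8, 0.1]
width: 1.001
```

Request:
{"op": "move_arm", "data": {
  "commands": [
    {"delta_pos": [0, -0.1, 0.5], "yaw": 0.0},
    {"delta_pos": [0, 0, 0.5], "yaw": 0},
    {"delta_pos": [0, 0, 0], "yaw": 0}
  ]
}}

```text
t: 10.95
tool_pos: [0.6735, -0.1691, 0.0159]
tcp_rot: [[0.003, 1.0, 0.006], [1.0, -0.003, 0.008], [0.008, 0.006, -1.0]]
wrist_force: [0.6, -0.1, 0.1]
width: 1.001
```

Request:
{"op": "move_arm", "data": {
  "commands": [
    {"delta_pos": [0, 0, 0], "yaw": 0},
    {"delta_pos": [0, 0, 0], "yaw": 0},
    {"delta_pos": [0, 0, 0], "yaw": 0},
    {"delta_pos": [0, 0, 0], "yaw": 0},
    {"delta_pos": [0, 0, 0], "yaw": 0},
    {"delta_pos": [0, 0, 0], "yaw": 0},
    {"delta_pos": [0, 0, 0], "yaw": 0}
  ],
  "fingers": 0
}}

```text
t: 11.65
tool_pos: [0.6739, -0.1693, 0.0168]
tcp_rot: [[0.003, 1.0, 0.007], [1.0, -0.003, 0.007], [0.007, 0.007, -1.0]]
wrist_force: [0.0, -0.4, -0.2]
width: 0.684
```

Request:
{"op": "move_arm", "data": {
  "commands": [
    {"delta_pos": [0, 0, -3], "yaw": 0},
    {"delta_pos": [0, 0, -3], "yaw": 0},
    {"delta_pos": [0, 0, -3], "yaw": 0},
    {"delta_pos": [-0.5, -3.3, 0], "yaw": 0},
    {"delta_pos": [-0.5, -3.3, 0], "yaw": 0},
    {"delta_pos": [-0.5, -3.3, 0], "yaw": 0},
    {"delta_pos": [-0.5, -3.3, 0], "yaw": 0},
    {"delta_pos": [-0.5, -3.3, 0], "yaw": 0},
    {"delta_pos": [-0.5, -3.3, 0], "yaw": 0},
    {"delta_pos": [0, 0, 0], "yaw": 0}
  ]
}}

```text
t: 12.65
tool_pos: [0.4685, -0.1994, 0.1083]
tcp_rot: [[0.001, 1.0, 0.009], [1.0, -0.002, 0.007], [0.007, 0.009, -1.0]]
wrist_force: [-0.4, -0.7, 0.4]
width: 0.683
```

Request:
{"op": "move_arm", "data": {
  "commands": [
    {"delta_pos": [0, -1.5, 0], "yaw": 0},
    {"delta_pos": [0, -1.4, 1.5], "yaw": 0},
    {"delta_pos": [0, 0, 1.5], "yaw": 0},
    {"delta_pos": [0, 0, 0], "yaw": 0},
    {"delta_pos": [0, 0, 0], "yaw": 0}
  ]
}}

```text
t: 13.15
tool_pos: [0.4422, -0.2003, 0.0795]
tcp_rot: [[0.003, 1.0, 0.014], [1.0, -0.003, 0.005], [0.005, 0.014, -1.0]]
wrist_force: [0.2, -0.8, -0.4]
width: 0.685
```

```bash
python3 look.py w6 | head -1
```

```text
13.15 [ 0.4422 -0.2003  0.0795] [[0.0029, 0.9999, 0.0142], [1.0, -0.0029, 0.0046], [0.0046, 0.0142, -0.9999]] 0.685 [ 0.2 -0.8 -0.4]
```

View pics/w6o.png

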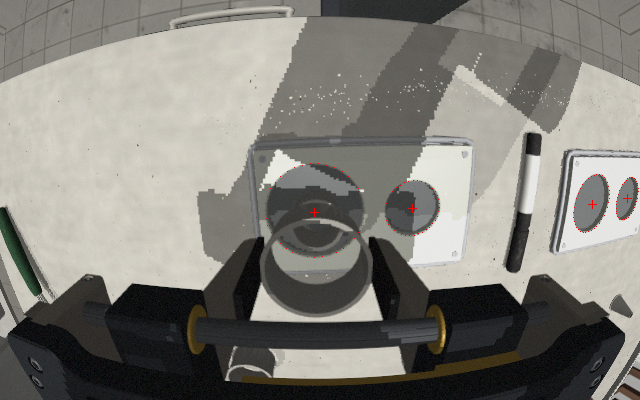

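```bash
python3 - <<'E'
from h import *; import pickle
s=pickle.load(open("w6.pkl","rb")); print(fish((316,266),.0977,s),s["tool_pos"])
E
```

```text
[ 0.44044611 -0.19928035  0.0977    ] [ 0.44216142 -0.20032511  0.07949744]
```

Request:
{"op": "move_arm", "data": {
  "commands": [
    {"delta_pos": [0.1, -0.2, 0.8], "yaw": 0},
    {"delta_pos": [0, 0, 0.8], "yaw": 0},
    {"delta_pos": [0, 0, 0.5], "yaw": 0},
    {"delta_pos": [0, 0, 0], "yaw": 0},
    {"delta_pos": [0, 0, 0], "yaw": 0}
  ]
}}

```text
t: 13.7
tool_pos: [0.4423, -0.1994, 0.0578]
tcp_rot: [[0.002, 1.0, 0.016], [1.0, -0.002, 0.004], [0.004, 0.016, -1.0]]
wrist_force: [0.8, 0.4, -1.0]
width: 0.684
```

Request:
{"op": "move_arm", "data": {
  "commands": [
    {"delta_pos": [0, -0.25, 0.5], "yaw": 0},
    {"delta_pos": [0, 0, 0.7], "yaw": 0},
    {"delta_pos": [0, 0, 0.7], "yaw": 0},
    {"delta_pos": [0, 0, 0], "yaw": 0},
    {"delta_pos": [0, 0, 0], "yaw": 0}
  ]
}}

```text
t: 14.2
tool_pos: [0.4399, -0.1994, 0.0371]
tcp_rot: [[0.002, 1.0, 0.016], [1.0, -0.002, 0.004], [0.004, 0.016, -1.0]]
wrist_force: [0.3, 0.0, -0.9]
width: 0.685
```

Request:
{"op": "move_arm", "data": {
  "commands": [
    {"delta_pos": [0, 0, 0.5], "yaw": 0},
    {"delta_pos": [0, 0, 0.5], "yaw": 0},
    {"delta_pos": [0, 0, 0.4], "yaw": 0},
    {"delta_pos": [0, 0, 0], "yaw": 0},
    {"delta_pos": [0, 0, 0], "yaw": 0}
  ]
}}

```text
t: 14.7
tool_pos: [0.4403, -0.1994, 0.0219]
tcp_rot: [[0.002, 1.0, 0.017], [1.0, -0.002, 0.004], [0.004, 0.017, -1.0]]
wrist_force: [0.6, -0.7, -0.4]
width: 0.684
```

Request:
{"op": "move_arm", "data": {
  "commands": [
    {"delta_pos": [0, 0, 0], "yaw": 0},
    {"delta_pos": [0, 0, 0], "yaw": 0},
    {"delta_pos": [0, 0, 0], "yaw": 0},
    {"delta_pos": [0, 0, -2], "yaw": 0},
    {"delta_pos": [0, 0, -3], "yaw": 0},
    {"delta_pos": [0, 0, -3], "yaw": 0},
    {"delta_pos": [0, 0, -3], "yaw": 0},
    {"delta_pos": [0, 0, 0], "yaw": 0}
  ],
  "fingers": 95
}}

```text
t: 15.5
tool_pos: [0.4381, -0.1997, 0.1358]
tcp_rot: [[0.002, 1.0, 0.016], [1.0, -0.002, 0.004], [0.004, 0.016, -1.0]]
wrist_force: [-0.0, -0.6, -0.2]
width: 0.947
```

```bash
python3 look.py w7 | head -1; python3 - <<'E'
import cv2
a=cv2.imread("pics/w7o.png")[130:280,230:480]
cv2.imwrite("pics/w7c.png",cv2.convertScaleAbs(cv2.resize(a,None,fx=3,fy=3,interpolation=0),alpha=1.5))
E
```

```text
15.5 [ 0.4381 -0.1997  0.1358] [[0.0022, 0.9999, 0.0156], [1.0, -0.0022, 0.004], [0.0041, 0.0156, -0.9999]] 0.947 [-0.  -0.6 -0.2]
```

View pics/w7c.png

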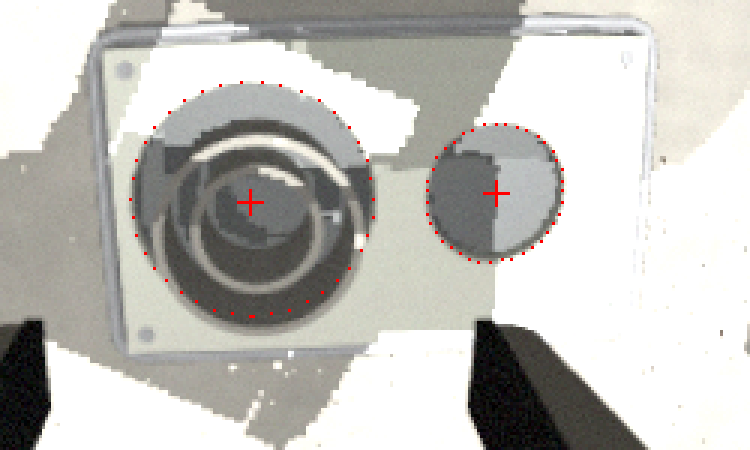

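Request:
{"op": "move_arm", "data": {
  "commands": [
    {"delta_pos": [4.4, 1.5, 0], "yaw": 0},
    {"delta_pos": [4.4, 1.5, 0], "yaw": 0},
    {"delta_pos": [4.4, 1.5, 0], "yaw": 0},
    {"delta_pos": [4.4, 1.5, 0], "yaw": 0},
    {"delta_pos": [4.4, 1.5, 0], "yaw": 0},
    {"delta_pos": [4.4, 1.5, 0], "yaw": 0},
    {"delta_pos": [4.4, 1.5, 0], "yaw": 0},
    {"delta_pos": [4.4, 1.5, 0], "yaw": 0},
    {"delta_pos": [4.4, 1.5, 0], "yaw": 0},
    {"delta_pos": [0, 0, 0], "yaw": 0}
  ]
}}

```text
t: 16.55
tool_pos: [0.5738, 0.2098, 0.1255]
tcp_rot: [[0.009, 1.0, 0.004], [1.0, -0.009, 0.003], [0.003, 0.004, -1.0]]
wrist_force: [0.4, -0.0, -0.0]
width: 0.951
```

Request:
{"op": "move_arm", "data": {
  "commands": [
    {"delta_pos": [3.3, 1.3, 0], "yaw": -0.0},
    {"delta_pos": [3.3, 1.3, 0], "yaw": 0},
    {"delta_pos": [0, 0, 0], "yaw": 0},
    {"delta_pos": [0, 0, 0], "yaw": 0}
  ]
}}

```text
t: 16.95
tool_pos: [0.5971, 0.2758, 0.1186]
tcp_rot: [[0.006, 1.0, -0.005], [1.0, -0.006, -0.002], [-0.002, -0.005, -1.0]]
wrist_force: [-0.5, -0.1, -0.0]
width: 0.949
```

```bash
python3 look.py w8 | head -5; python3 - <<'E'
import cv2
a=cv2.imread("pics/w8.png")[120:270,240:440]
cv2.imwrite("pics/w8c.png",cv2.convertScaleAbs(cv2.resize(a,None,fx=4,fy=4,interpolation=0),alpha=1.5))
E
```

```text
16.95 [0.5971 0.2758 0.1186] [[0.0063, 1.0, -0.0047], [1.0, -0.0063, -0.002], [-0.002, -0.0047, -1.0]] 0.949 [-0.5 -0.1 -0. ]
small [[202.0, 293.0]]
large [[12.0, 261.0]]
middle [[-26.0, 221.0]]
smooth [[319.0, 221.0]]
```

View pics/w8c.png

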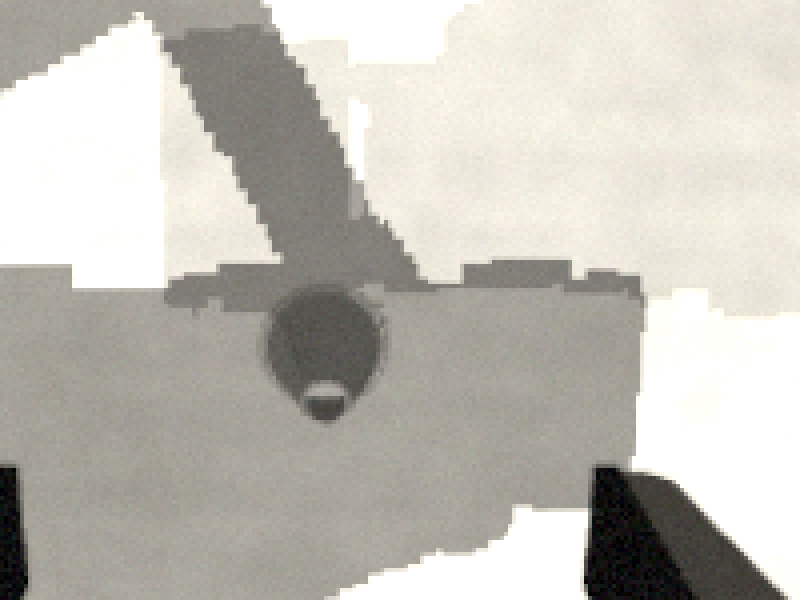

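Request:
{"op": "move_arm", "data": {
  "commands": [
    {"delta_pos": [0.5, 0.6, 1], "yaw": 0},
    {"delta_pos": [0, 0, 1.5], "yaw": 0},
    {"delta_pos": [0, 0, 1.5], "yaw": 0},
    {"delta_pos": [0, 0, 1.5], "yaw": 0},
    {"delta_pos": [0, 0, 1], "yaw": 0},
    {"delta_pos": [0, 0, 0], "yaw": 0}
  ]
}}

```text
t: 17.6
tool_pos: [0.6008, 0.2755, 0.0456]
tcp_rot: [[0.01, 1.0, -0.009], [1.0, -0.01, -0.004], [-0.004, -0.009, -1.0]]
wrist_force: [0.1, 0.2, 0.4]
width: 0.952
```

Request:
{"op": "move_arm", "data": {
  "commands": [
    {"delta_pos": [0.55, 0.2, 0.8], "yaw": -0.01},
    {"delta_pos": [0, 0, 0.8], "yaw": 0},
    {"delta_pos": [0, 0, 0.8], "yaw": 0},
    {"delta_pos": [0, 0, 0], "yaw": 0},
    {"delta_pos": [0, 0, 0], "yaw": 0}
  ]
}}

```text
t: 18.1
tool_pos: [0.6033, 0.2818, 0.0199]
tcp_rot: [[-0.001, 1.0, -0.008], [1.0, 0.001, -0.004], [-0.004, -0.008, -1.0]]
wrist_force: [-0.5, 0.2, 0.6]
width: 0.952
```

Request:
{"op": "move_arm", "data": {
  "commands": [
    {"delta_pos": [0, 0, 0.4], "yaw": 0},
    {"delta_pos": [0, 0, 0.4], "yaw": 0},
    {"delta_pos": [0, 0, 0], "yaw": 0},
    {"delta_pos": [0, 0, 0], "yaw": 0}
  ]
}}

```text
t: 18.5
tool_pos: [0.6038, 0.282, 0.0121]
tcp_rot: [[-0.001, 1.0, -0.007], [1.0, 0.001, -0.003], [-0.003, -0.007, -1.0]]
wrist_force: [0.2, -0.5, -0.2]
width: 0.947
```

Request:
{"op": "move_arm", "data": {
  "commands": [
    {"delta_pos": [0, 0, 0], "yaw": 0},
    {"delta_pos": [0, 0, 0], "yaw": 0},
    {"delta_pos": [0, 0, 0], "yaw": 0},
    {"delta_pos": [0, 0, 0], "yaw": 0},
    {"delta_pos": [0, 0, 0], "yaw": 0},
    {"delta_pos": [0, 0, 0], "yaw": 0},
    {"delta_pos": [0, 0, 0], "yaw": 0},
    {"delta_pos": [0, 0, 0], "yaw": 0},
    {"delta_pos": [0, 0, 0], "yaw": 0},
    {"delta_pos": [0, 0, 0], "yaw": 0}
  ],
  "fingers": 0
}}

```text
t: 19.5
tool_pos: [0.6041, 0.2821, 0.0127]
tcp_rot: [[-0.001, 1.0, -0.006], [1.0, 0.001, -0.003], [-0.003, -0.006, -1.0]]
wrist_force: [0.5, -0.0, -0.9]
width: 0.223
```

```bash
python3 look.py w9 | head -1; python3 - <<'E'
import cv2
a=cv2.imread("pics/w9.png")[170:320,220:420]
cv2.imwrite("pics/w9c.png",cv2.convertScaleAbs(cv2.resize(a,None,fx=4,fy=4,interpolation=0),alpha=2))
E
```

```text
19.5 [0.6041 0.2821 0.0127] [[-0.0007, 1.0, -0.006], [1.0, 0.0007, -0.0029], [-0.0029, -0.006, -1.0]] 0.223 [ 0.5 -0.  -0.9]
```

View pics/w9c.png

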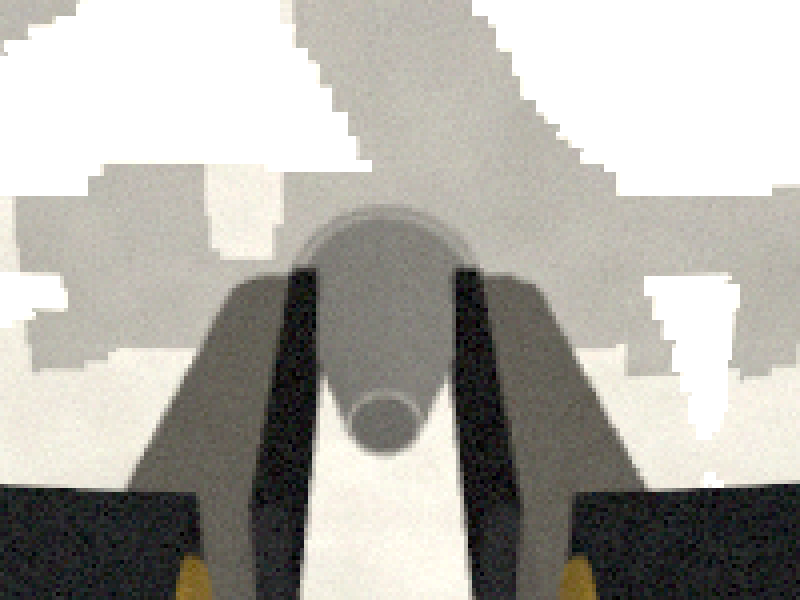

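Request:
{"op": "move_arm", "data": {
  "commands": [
    {"delta_pos": [0, 0, -2], "yaw": 0},
    {"delta_pos": [0, 0, -3], "yaw": 0},
    {"delta_pos": [0, 0, -4], "yaw": 0},
    {"delta_pos": [-3, -1.3, 0], "yaw": 0},
    {"delta_pos": [-4.2, -1.8, 0], "yaw": 0},
    {"delta_pos": [-4.2, -1.8, 0], "yaw": 0},
    {"delta_pos": [-4.2, -1.8, 0], "yaw": 0},
    {"delta_pos": [-4.2, -1.8, 0], "yaw": 0},
    {"delta_pos": [-4.2, -1.8, 0], "yaw": 0},
    {"delta_pos": [0, 0, 0], "yaw": 0}
  ]
}}

```text
t: 20.55
tool_pos: [0.4987, 0.0362, 0.1074]
tcp_rot: [[-0.005, 1.0, -0.003], [1.0, 0.005, -0.003], [-0.002, -0.003, -1.0]]
wrist_force: [0.0, -0.3, 0.8]
width: 0.223
```

Remaining dx=-0.062, dy=-0.155.

Request:
{"op": "move_arm", "data": {
  "commands": [
    {"delta_pos": [-3.8, -1.5, 0], "yaw": 0},
    {"delta_pos": [-3.8, -1.5, 0], "yaw": 0},
    {"delta_pos": [-3.8, -1.5, 0], "yaw": 0},
    {"delta_pos": [-3.5, -1.5, 0], "yaw": 0.0},
    {"delta_pos": [0, 0, 1], "yaw": 0},
    {"delta_pos": [0, 0, 1], "yaw": 0},
    {"delta_pos": [0, 0, 0], "yaw": 0},
    {"delta_pos": [0, 0, 0], "yaw": 0}
  ]
}}

```text
t: 21.35
tool_pos: [0.4426, -0.1157, 0.0883]
tcp_rot: [[-0.005, 1.0, 0.005], [1.0, 0.005, -0.002], [-0.002, 0.005, -1.0]]
wrist_force: [-0.1, -0.9, -0.2]
width: 0.219
```

```bash
python3 look.py w10 | head -1; python3 - <<'E'
import cv2
a=cv2.imread("pics/w10o.png")[140:310,190:440]
cv2.imwrite("pics/w10c.png",cv2.convertScaleAbs(cv2.resize(a,None,fx=3,fy=3,interpolation=0),alpha=1.7))
E
```

```text
21.35 [ 0.4426 -0.1157  0.0883] [[-0.0046, 1.0, 0.005], [1.0, 0.0046, -0.0018], [-0.0018, 0.005, -1.0]] 0.219 [-0.1 -0.9 -0.2]
```

View pics/w10c.png

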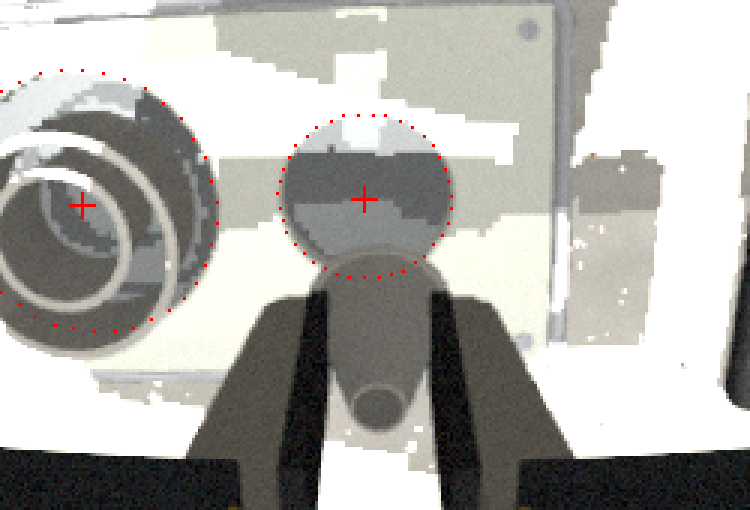

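Request:
{"op": "move_arm", "data": {
  "commands": [
    {"delta_pos": [-0.2, -0.6, 0.5], "yaw": 0},
    {"delta_pos": [0, 0, 1], "yaw": 0},
    {"delta_pos": [0, 0, 1], "yaw": 0},
    {"delta_pos": [0, 0, 1], "yaw": 0},
    {"delta_pos": [0, 0, 0.8], "yaw": 0},
    {"delta_pos": [0, 0, 0], "yaw": 0},
    {"delta_pos": [0, 0, 0], "yaw": 0}
  ]
}}

```text
t: 22.1
tool_pos: [0.4368, -0.1158, 0.041]
tcp_rot: [[-0.008, 1.0, 0.004], [1.0, 0.008, -0.001], [-0.001, 0.004, -1.0]]
wrist_force: [0.1, 0.3, -0.1]
width: 0.215
```

Request:
{"op": "move_arm", "data": {
  "commands": [
    {"delta_pos": [-0.2, 0, 0.6], "yaw": 0},
    {"delta_pos": [0, 0, 0.6], "yaw": 0},
    {"delta_pos": [0, 0, 0.5], "yaw": 0},
    {"delta_pos": [0, 0, 0.4], "yaw": 0},
    {"delta_pos": [0, 0, 0], "yaw": 0},
    {"delta_pos": [0, 0, 0], "yaw": 0}
  ]
}}

```text
t: 22.7
tool_pos: [0.4376, -0.1183, 0.0186]
tcp_rot: [[-0.008, 1.0, 0.005], [1.0, 0.008, -0.002], [-0.002, 0.005, -1.0]]
wrist_force: [0.2, 0.0, -0.4]
width: 0.221
```

Request:
{"op": "move_arm", "data": {
  "commands": [
    {"delta_pos": [0, 0, 0.15], "yaw": 0},
    {"delta_pos": [0, 0, 0], "yaw": 0},
    {"delta_pos": [0, 0, 0], "yaw": 0}
  ]
}}

```text
t: 23.0
tool_pos: [0.4378, -0.1184, 0.0173]
tcp_rot: [[-0.008, 1.0, 0.006], [1.0, 0.008, -0.002], [-0.002, 0.006, -1.0]]
wrist_force: [-0.4, 0.0, 0.1]
width: 0.219
```

Request:
{"op": "move_arm", "data": {
  "commands": [
    {"delta_pos": [0, 0, 0], "yaw": 0},
    {"delta_pos": [0, 0, 0], "yaw": 0},
    {"delta_pos": [0, 0, 0], "yaw": 0},
    {"delta_pos": [0, 0, 0], "yaw": 0},
    {"delta_pos": [0, 0, -2], "yaw": 0},
    {"delta_pos": [0, 0, -3], "yaw": 0},
    {"delta_pos": [0, 0, -3], "yaw": 0},
    {"delta_pos": [0, 0, -3], "yaw": 0},
    {"delta_pos": [0, 0, 0], "yaw": 0}
  ],
  "fingers": 48
}}

```text
t: 23.9
tool_pos: [0.4363, -0.1179, 0.1307]
tcp_rot: [[-0.008, 1.0, 0.003], [1.0, 0.008, -0.001], [-0.001, 0.003, -1.0]]
wrist_force: [0.5, -0.9, -0.3]
width: 0.477
```

```bash
python3 look.py w11 | head -4
```

```text
23.9 [ 0.4363 -0.1179  0.1307] [[-0.0082, 1.0, 0.0035], [1.0, 0.0082, -0.0012], [-0.0012, 0.0035, -1.0]] 0.477 [ 0.5 -0.9 -0.3]
small [[504.0, 369.0]]
large [[276.0, 384.0]]
middle [[191.0, 346.0]]
```

View pics/w11o.png

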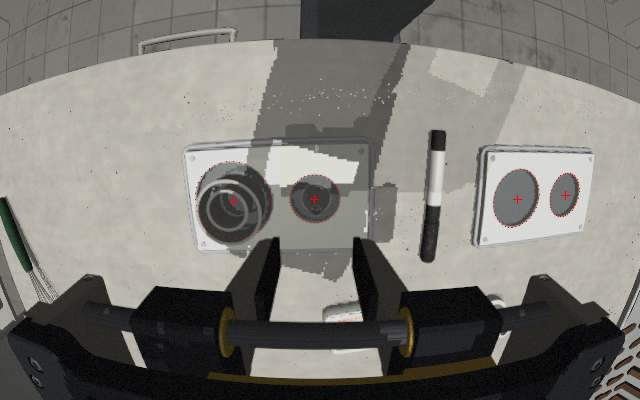

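Request:
{"op": "move_arm", "data": {
  "commands": [
    {"delta_pos": [-2.5, 3, 0], "yaw": 0.008},
    {"delta_pos": [-2.5, 3, 0], "yaw": 0},
    {"delta_pos": [-2.5, 3, 0], "yaw": 0},
    {"delta_pos": [-2.5, 3, 0], "yaw": 0},
    {"delta_pos": [-2.5, 3, 0], "yaw": 0},
    {"delta_pos": [-2.5, 3, 0], "yaw": 0},
    {"delta_pos": [0, 0, 0], "yaw": 0},
    {"delta_pos": [0, 0, 0], "yaw": 0}
  ],
  "fingers": 95
}}

```text
t: 24.75
tool_pos: [0.6151, -0.2704, 0.1151]
tcp_rot: [[-0.001, 1.0, -0.012], [1.0, 0.001, 0.005], [0.005, -0.012, -1.0]]
wrist_force: [-0.4, 0.6, -0.1]
width: 0.946
```

```bash
python3 look.py w12 | head -4; python3 - <<'E'
import cv2
a=cv2.imread("pics/w12o.png")[120:270,210:410]
cv2.imwrite("pics/w12c.png",cv2.convertScaleAbs(cv2.resize(a,None,fx=4,fy=4,interpolation=0),alpha=1.5))
E
```

```text
24.75 [ 0.6151 -0.2704  0.1151] [[-0.0006, 0.9999, -0.0124], [1.0, 0.0007, 0.0051], [0.0052, -0.0124, -0.9999]] 0.946 [-0.4  0.6 -0.1]
small [[619.0, 256.0]]
large [[423.0, 272.0]]
middle [[317.0, 216.0]]
```

View pics/w12c.png

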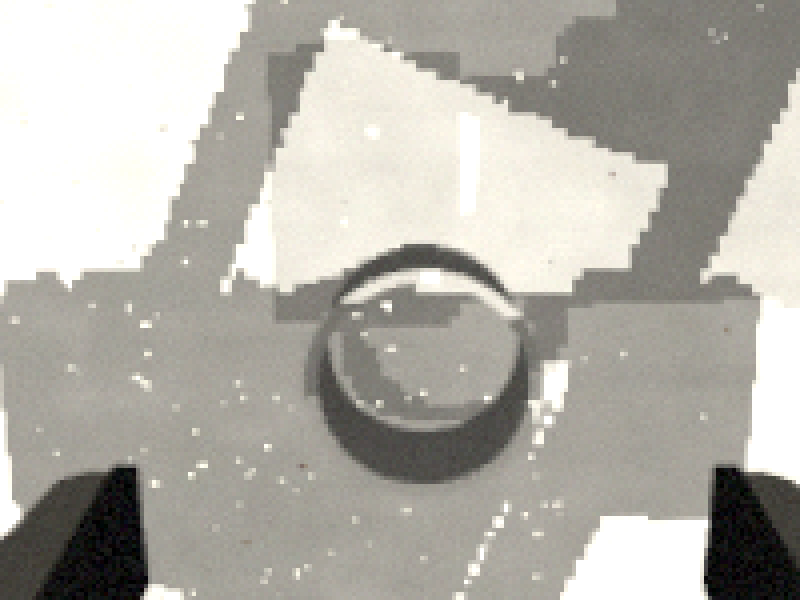

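Request:
{"op": "move_arm", "data": {
  "commands": [
    {"delta_pos": [0.1, 0.1, 1], "yaw": 0},
    {"delta_pos": [0, 0, 1.5], "yaw": 0},
    {"delta_pos": [0, 0, 1.5], "yaw": 0},
    {"delta_pos": [0, 0, 1.5], "yaw": 0},
    {"delta_pos": [0, 0, 1], "yaw": 0},
    {"delta_pos": [0, 0, 0], "yaw": 0}
  ]
}}

```text
t: 25.4
tool_pos: [0.6106, -0.2651, 0.0424]
tcp_rot: [[-0.003, 1.0, -0.017], [1.0, 0.003, 0.007], [0.007, -0.017, -1.0]]
wrist_force: [-0.0, 0.4, -0.1]
width: 0.95
```

Request:
{"op": "move_arm", "data": {
  "commands": [
    {"delta_pos": [-0.4, 0.6, 0.5], "yaw": 0},
    {"delta_pos": [0, 0, 0.7], "yaw": 0},
    {"delta_pos": [0, 0, 0.7], "yaw": 0},
    {"delta_pos": [0, 0, 0.5], "yaw": 0},
    {"delta_pos": [0, 0, 0], "yaw": 0},
    {"delta_pos": [0, 0, 0], "yaw": 0}
  ]
}}

```text
t: 26.0
tool_pos: [0.6177, -0.2698, 0.0169]
tcp_rot: [[-0.002, 1.0, -0.015], [1.0, 0.003, 0.007], [0.007, -0.015, -1.0]]
wrist_force: [0.3, 0.3, 0.7]
width: 0.947
```

Request:
{"op": "move_arm", "data": {
  "commands": [
    {"delta_pos": [0, -0.15, 0], "yaw": 0},
    {"delta_pos": [0, 0, 0], "yaw": 0},
    {"delta_pos": [0, 0, 0], "yaw": 0},
    {"delta_pos": [0, 0, 0], "yaw": 0},
    {"delta_pos": [0, 0, 0], "yaw": 0},
    {"delta_pos": [0, 0, 0], "yaw": 0},
    {"delta_pos": [0, 0, 0], "yaw": 0},
    {"delta_pos": [0, 0, 0], "yaw": 0},
    {"delta_pos": [0, 0, 0], "yaw": 0}
  ],
  "fingers": 0
}}

```text
t: 26.9
tool_pos: [0.6166, -0.27, 0.0182]
tcp_rot: [[-0.002, 1.0, -0.014], [1.0, 0.003, 0.006], [0.006, -0.014, -1.0]]
wrist_force: [-0.0, -0.2, -1.2]
width: 0.538
```

Request:
{"op": "move_arm", "data": {
  "commands": [
    {"delta_pos": [0, 0, -3], "yaw": 0},
    {"delta_pos": [0, 0, -4], "yaw": 0},
    {"delta_pos": [0, 0, -3.5], "yaw": 0},
    {"delta_pos": [3.5, -1.7, 0], "yaw": 0},
    {"delta_pos": [4.2, -2, 0], "yaw": 0},
    {"delta_pos": [4.2, -2, 0], "yaw": 0},
    {"delta_pos": [4.2, -2, 0], "yaw": 0},
    {"delta_pos": [4.2, -2, 0], "yaw": 0},
    {"delta_pos": [4.2, -2, 0], "yaw": 0},
    {"delta_pos": [0, 0, 0], "yaw": 0}
  ]
}}

```text
t: 27.9
tool_pos: [0.4967, -0.0195, 0.1301]
tcp_rot: [[0.002, 1.0, -0.011], [1.0, -0.002, 0.006], [0.006, -0.011, -1.0]]
wrist_force: [-1.0, 0.2, 0.3]
width: 0.537
```

Remaining dx=-0.063, dy=+0.130.

Request:
{"op": "move_arm", "data": {
  "commands": [
    {"delta_pos": [4.2, -2, 0], "yaw": 0},
    {"delta_pos": [4.2, -2, 0], "yaw": 0},
    {"delta_pos": [4.2, -2, 0], "yaw": 0},
    {"delta_pos": [0, 0, 1.5], "yaw": 0},
    {"delta_pos": [0, 0, 1.5], "yaw": 0},
    {"delta_pos": [0, 0, 1], "yaw": 0},
    {"delta_pos": [0, 0, 0], "yaw": 0},
    {"delta_pos": [0, 0, 0], "yaw": 0}
  ]
}}

```text
t: 28.7
tool_pos: [0.4391, 0.1104, 0.0926]
tcp_rot: [[-0.001, 1.0, -0.003], [1.0, 0.001, 0.006], [0.006, -0.003, -1.0]]
wrist_force: [-0.3, -0.1, -0.3]
width: 0.536
```

```bash
python3 look.py w13 | head -1
```

```text
28.7 [0.4391 0.1104 0.0926] [[-0.0007, 1.0, -0.0027], [1.0, 0.0008, 0.0064], [0.0064, -0.0027, -1.0]] 0.536 [-0.3 -0.1 -0.3]
```

View pics/w13o.png

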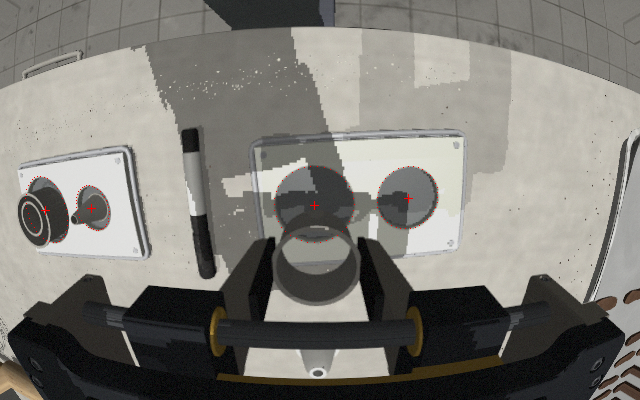

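Request:
{"op": "move_arm", "data": {
  "commands": [
    {"delta_pos": [0, -0.5, 0.6], "yaw": 0},
    {"delta_pos": [0, 0, 1], "yaw": 0},
    {"delta_pos": [0, 0, 1], "yaw": 0},
    {"delta_pos": [0, 0, 1], "yaw": 0},
    {"delta_pos": [0, 0, 0.8], "yaw": 0},
    {"delta_pos": [0, 0, 0], "yaw": 0},
    {"delta_pos": [0, 0, 0], "yaw": 0}
  ]
}}

```text
t: 29.45
tool_pos: [0.4343, 0.1097, 0.0452]
tcp_rot: [[0.001, 1.0, -0.002], [1.0, -0.001, 0.007], [0.007, -0.002, -1.0]]
wrist_force: [-0.2, -0.5, -0.3]
width: 0.536
```

Request:
{"op": "move_arm", "data": {
  "commands": [
    {"delta_pos": [0, 0, 0.7], "yaw": 0},
    {"delta_pos": [0, 0, 0.7], "yaw": 0},
    {"delta_pos": [0, 0, 0.5], "yaw": 0},
    {"delta_pos": [0, 0, 0.3], "yaw": 0},
    {"delta_pos": [0, 0, 0], "yaw": 0},
    {"delta_pos": [0, 0, 0], "yaw": 0}
  ]
}}

```text
t: 30.05
tool_pos: [0.4355, 0.1101, 0.022]
tcp_rot: [[0.001, 1.0, 0.0], [1.0, -0.001, 0.007], [0.007, -0.0, -1.0]]
wrist_force: [-0.7, 0.3, 3.0]
width: 0.537
```

Request:
{"op": "move_arm", "data": {
  "commands": [
    {"delta_pos": [0, 0, 0], "yaw": 0},
    {"delta_pos": [0, 0, 0], "yaw": 0},
    {"delta_pos": [0, 0, 0], "yaw": 0},
    {"delta_pos": [0, 0, 0], "yaw": 0},
    {"delta_pos": [0, 0, -2], "yaw": 0},
    {"delta_pos": [0, 0, -3], "yaw": 0},
    {"delta_pos": [0, 0, -3], "yaw": 0},
    {"delta_pos": [0, 0, -3], "yaw": 0},
    {"delta_pos": [0, 0, 0], "yaw": 0}
  ],
  "fingers": 78
}}

```text
t: 30.95
tool_pos: [0.4343, 0.1091, 0.1351]
tcp_rot: [[0.001, 1.0, -0.003], [1.0, -0.001, 0.006], [0.006, -0.003, -1.0]]
wrist_force: [-0.4, -0.2, -0.2]
width: 0.778
```

```bash
python3 look.py w14 | head -1
```

```text
30.95 [0.4343 0.1091 0.1351] [[0.0013, 1.0, -0.003], [1.0, -0.0013, 0.0063], [0.0063, -0.003, -1.0]] 0.778 [-0.4 -0.2 -0.2]
```

View pics/w14o.png

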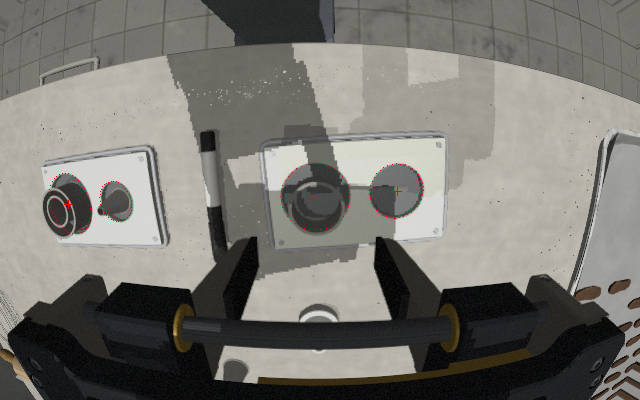

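Request:
{"op": "move_arm", "data": {
  "commands": [
    {"delta_pos": [-1.6, 3.6, 0], "yaw": 0},
    {"delta_pos": [-1.6, 3.6, 0], "yaw": 0},
    {"delta_pos": [-1.6, 3.6, 0], "yaw": 0},
    {"delta_pos": [-1.6, 3.6, 0], "yaw": 0},
    {"delta_pos": [-1.6, 3.6, 0], "yaw": 0},
    {"delta_pos": [-1.6, 3.6, 0], "yaw": 0},
    {"delta_pos": [-1.6, 3.6, 0], "yaw": 0},
    {"delta_pos": [0, 0, 0], "yaw": 0},
    {"delta_pos": [0, 0, 0], "yaw": 0}
  ],
  "fingers": 95
}}

```text
t: 31.9
tool_pos: [0.6864, -0.0083, 0.1148]
tcp_rot: [[-0.0, 1.0, -0.022], [1.0, 0.0, 0.006], [0.006, -0.022, -1.0]]
wrist_force: [-0.7, 0.3, -0.5]
width: 0.949
```

```bash
python3 look.py w15 | head -6; python3 - <<'E'
import cv2
a=cv2.imread("pics/w15o.png")[120:270,210:410]
cv2.imwrite("pics/w15c.png",cv2.convertScaleAbs(cv2.resize(a,None,fx=4,fy=4,interpolation=0),alpha=1.5))
E
```

```text
31.9 [ 0.6864 -0.0083  0.1148] [[-0.0, 0.9998, -0.0217], [1.0, 0.0001, 0.0056], [0.0056, -0.0217, -0.9997]] 0.949 [-0.7  0.3 -0.5]
small [[491.0, 211.0]]
large [[145.0, 202.0]]
middle [[64.0, 148.0]]
smooth [[586.0, 138.0]]
fluted [[320.0, 218.0]]
```

View pics/w15c.png

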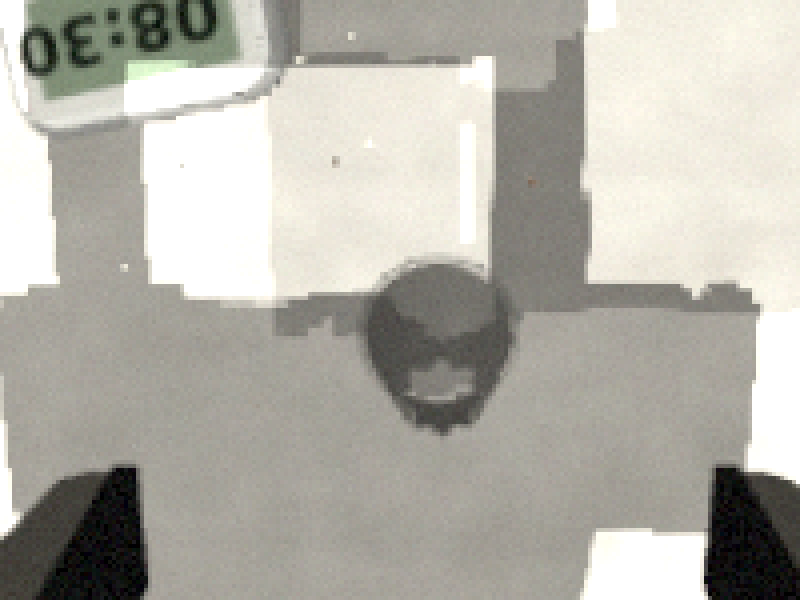

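Request:
{"op": "move_arm", "data": {
  "commands": [
    {"delta_pos": [0.4, 0.3, 1], "yaw": 0},
    {"delta_pos": [0, 0, 1], "yaw": 0},
    {"delta_pos": [0, 0, 1], "yaw": 0},
    {"delta_pos": [0, 0, 1], "yaw": 0},
    {"delta_pos": [0, 0, 1], "yaw": 0},
    {"delta_pos": [0, 0, 1], "yaw": 0},
    {"delta_pos": [0, 0, 0], "yaw": 0}
  ],
  "fingers": 80
}}

```text
t: 32.65
tool_pos: [0.6829, -0.0009, 0.0479]
tcp_rot: [[-0.003, 1.0, -0.026], [1.0, 0.003, 0.006], [0.006, -0.026, -1.0]]
wrist_force: [0.4, -0.1, 1.1]
width: 0.796
```

Request:
{"op": "move_arm", "data": {
  "commands": [
    {"delta_pos": [-0.3, 0.45, 0.5], "yaw": 0},
    {"delta_pos": [0, 0, 0.7], "yaw": 0},
    {"delta_pos": [0, 0, 0.7], "yaw": 0},
    {"delta_pos": [0, 0, 0.7], "yaw": 0},
    {"delta_pos": [0, 0, 0.5], "yaw": 0},
    {"delta_pos": [0, 0, 0], "yaw": 0},
    {"delta_pos": [0, 0, 0], "yaw": 0}
  ]
}}

```text
t: 33.35
tool_pos: [0.6877, -0.0043, 0.0145]
tcp_rot: [[-0.003, 1.0, -0.025], [1.0, 0.003, 0.006], [0.006, -0.025, -1.0]]
wrist_force: [0.2, -0.2, 0.1]
width: 0.803
```

Request:
{"op": "move_arm", "data": {
  "commands": [
    {"delta_pos": [0, -0.1, 0.1], "yaw": 0},
    {"delta_pos": [0, 0, 0], "yaw": 0},
    {"delta_pos": [0, 0, 0], "yaw": 0},
    {"delta_pos": [0, 0, 0], "yaw": 0},
    {"delta_pos": [0, 0, 0], "yaw": 0},
    {"delta_pos": [0, 0, 0], "yaw": 0},
    {"delta_pos": [0, 0, 0], "yaw": 0},
    {"delta_pos": [0, 0, 0], "yaw": 0},
    {"delta_pos": [0, 0, 0], "yaw": 0},
    {"delta_pos": [0, 0, 0], "yaw": 0}
  ],
  "fingers": 0
}}

```text
t: 34.35
tool_pos: [0.6873, -0.0043, 0.0146]
tcp_rot: [[-0.003, 1.0, -0.023], [1.0, 0.003, 0.006], [0.006, -0.023, -1.0]]
wrist_force: [0.5, 0.5, -0.9]
width: 0.306
```

Request:
{"op": "move_arm", "data": {
  "commands": [
    {"delta_pos": [0, 0, -2.5], "yaw": 0},
    {"delta_pos": [0, 0, -4], "yaw": 0},
    {"delta_pos": [0, 0, -4], "yaw": 0},
    {"delta_pos": [2.4, -3.1, 0], "yaw": 0},
    {"delta_pos": [2.8, -3.7, 0], "yaw": 0},
    {"delta_pos": [2.8, -3.7, 0], "yaw": 0},
    {"delta_pos": [2.8, -3.7, 0], "yaw": 0},
    {"delta_pos": [2.8, -3.7, 0], "yaw": 0},
    {"delta_pos": [2.8, -3.7, 0], "yaw": 0},
    {"delta_pos": [0, 0, 0], "yaw": 0}
  ]
}}

```text
t: 35.35
tool_pos: [0.4668, 0.1623, 0.1294]
tcp_rot: [[0.001, 1.0, -0.021], [1.0, -0.001, 0.007], [0.007, -0.021, -1.0]]
wrist_force: [0.0, -0.0, 0.4]
width: 0.309
```

Remaining dx=-0.040, dy=+0.030.

Request:
{"op": "move_arm", "data": {
  "commands": [
    {"delta_pos": [1.5, -2, 0], "yaw": 0},
    {"delta_pos": [1.5, -2, 0], "yaw": 0},
    {"delta_pos": [0, 0, 1.5], "yaw": 0},
    {"delta_pos": [0, 0, 1.5], "yaw": 0},
    {"delta_pos": [0, 0, 1], "yaw": 0},
    {"delta_pos": [0, 0, 0], "yaw": 0},
    {"delta_pos": [0, 0, 0], "yaw": 0}
  ]
}}

```text
t: 36.05
tool_pos: [0.4274, 0.1947, 0.0914]
tcp_rot: [[-0.002, 1.0, -0.015], [1.0, 0.002, 0.008], [0.008, -0.015, -1.0]]
wrist_force: [0.7, -0.6, -0.4]
width: 0.305
```

```bash
python3 look.py w16 | head -1
```

```text
36.05 [0.4274 0.1947 0.0914] [[-0.0016, 0.9999, -0.0147], [1.0, 0.0017, 0.0084], [0.0084, -0.0147, -0.9999]] 0.305 [ 0.7 -0.6 -0.4]
```

View pics/w16o.png

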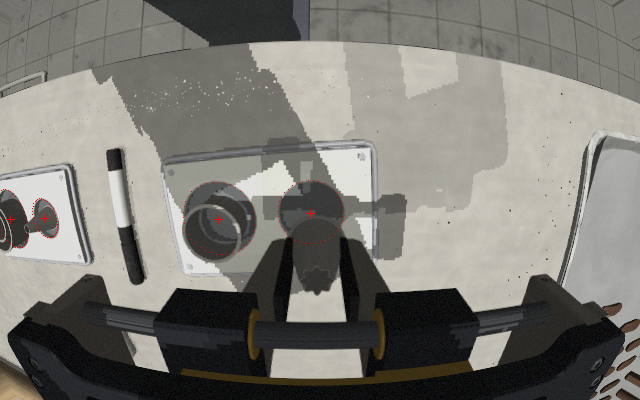

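Request:
{"op": "move_arm", "data": {
  "commands": [
    {"delta_pos": [-0.3, 0.1, 0.6], "yaw": 0},
    {"delta_pos": [0, 0, 1], "yaw": 0},
    {"delta_pos": [0, 0, 1], "yaw": 0},
    {"delta_pos": [0, 0, 1], "yaw": 0},
    {"delta_pos": [0, 0, 0.8], "yaw": 0},
    {"delta_pos": [0, 0, 0], "yaw": 0},
    {"delta_pos": [0, 0, 0], "yaw": 0}
  ]
}}

```text
t: 36.8
tool_pos: [0.4286, 0.1916, 0.0438]
tcp_rot: [[-0.001, 1.0, -0.014], [1.0, 0.001, 0.009], [0.009, -0.014, -1.0]]
wrist_force: [0.1, -0.7, 1.0]
width: 0.309
```

Request:
{"op": "move_arm", "data": {
  "commands": [
    {"delta_pos": [0, -0.1, 0.6], "yaw": 0},
    {"delta_pos": [0, 0, 0.6], "yaw": 0},
    {"delta_pos": [0, 0, 0.6], "yaw": 0},
    {"delta_pos": [0, 0, 0.5], "yaw": 0},
    {"delta_pos": [0, 0, 0], "yaw": 0},
    {"delta_pos": [0, 0, 0], "yaw": 0}
  ]
}}

```text
t: 37.4
tool_pos: [0.4276, 0.1921, 0.0192]
tcp_rot: [[-0.001, 1.0, -0.013], [1.0, 0.001, 0.009], [0.009, -0.013, -1.0]]
wrist_force: [0.3, -0.0, 0.1]
width: 0.303
```

Request:
{"op": "move_arm", "data": {
  "commands": [
    {"delta_pos": [0, 0, 0], "yaw": 0},
    {"delta_pos": [0, 0, 0], "yaw": 0},
    {"delta_pos": [0, 0, 0], "yaw": 0},
    {"delta_pos": [0, 0, 0], "yaw": 0},
    {"delta_pos": [0, 0, -2], "yaw": 0},
    {"delta_pos": [0, 0, -3], "yaw": 0},
    {"delta_pos": [0, 0, -4], "yaw": 0},
    {"delta_pos": [0, 0, -4], "yaw": 0},
    {"delta_pos": [0, 0, -4], "yaw": 0},
    {"delta_pos": [0, 0, 0], "yaw": 0}
  ],
  "fingers": 58
}}

```text
t: 38.4
tool_pos: [0.4293, 0.1902, 0.1958]
tcp_rot: [[-0.001, 1.0, -0.014], [1.0, 0.001, 0.008], [0.008, -0.014, -1.0]]
wrist_force: [-0.2, 0.4, 0.3]
width: 0.578
```

```bash
python3 look.py w17 | head -1; python3 - <<'E'
from plant import bot; import cv2
a=bot.read_camera("scene")[:,:,::-1];b=bot.read_camera("side")[:,:,::-1]
cv2.imwrite("pics/sc2.png",cv2.resize(a[90:330,215:475],None,fx=3,fy=2.5,interpolation=3)[:600])
cv2.imwrite("pics/sd2.png",cv2.resize(b[140:325,180:440],None,fx=3,fy=3,interpolation=3))
E
```

```text
38.4 [0.4293 0.1902 0.1958] [[-0.0007, 0.9999, -0.0144], [1.0, 0.0008, 0.0084], [0.0084, -0.0144, -0.9999]] 0.578 [-0.2  0.4  0.3]
```

View pics/w17o.png

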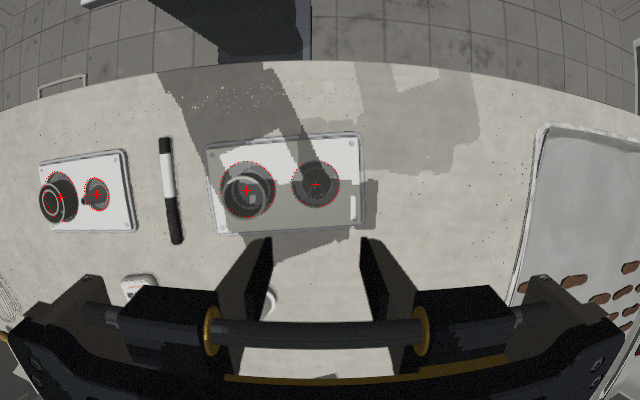

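View pics/sc2.png

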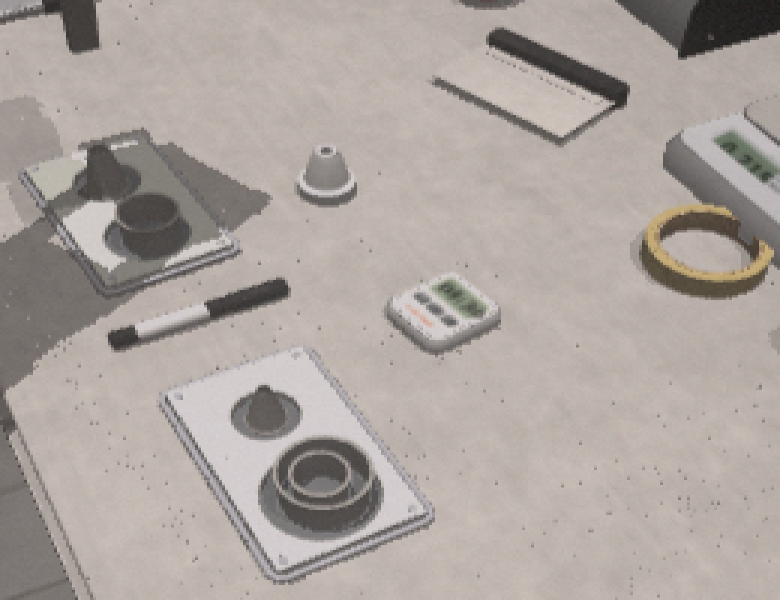

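View pics/sd2.png

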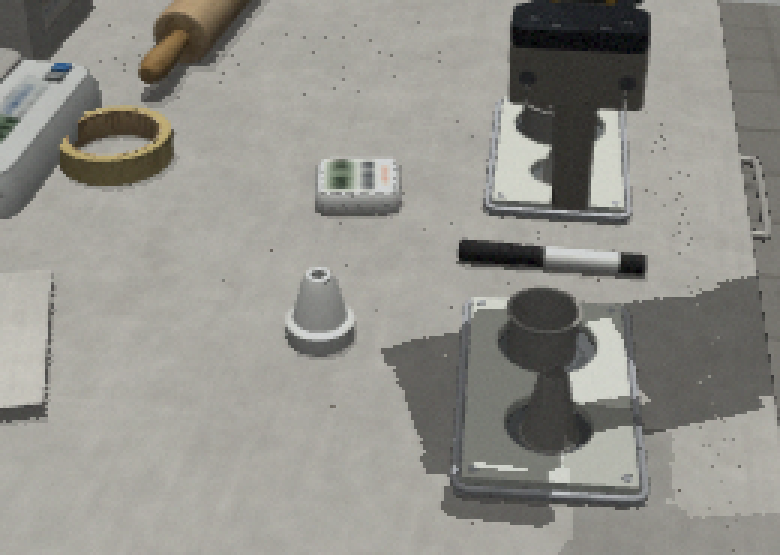

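All five pieces stand upright in their pockets. The bystanders sit at the same pixels as at the start: white nozzle at crop (326,170), timer (445,305) and marker (200,313).

```bash
python3 - <<'E'
from plant import bot
print(bot.finish_job())
E
```

```text
the job is handed in; nothing more can be done
None
```

Both kits are made up and the job is handed in, at about 38.5 s on the robot's clock against the 115 s limit.

- **Ring-biscuit kit** (tray with the 80 mm pocket): I stood the small cutter in the cutter pocket first, because the fingers are too thick to fit between the two rings. I then lowered the large cutter over it, and the smooth nozzle went into the nozzle pocket.
- **Rosette kit** (other tray): the middle cutter is in the cutter pocket and the fluted nozzle in the nozzle pocket.

**Last checks:** the final scene, side and wrist pictures showed all five pieces upright inside their pockets, with the two cutters nested. In the side view the gripper hid part of the ring tray, so that tray was confirmed only from the other two cameras. That the pieces stand flat was judged from the pictures and the release heights; I took no separate measurement. The white nozzle, timer and marker had not moved from their first positions. The gripper was clear and touching nothing, and the highest wrist force I read was about 3 N.

**What disagreed:**
- The scene and side cameras differed by 3–10 mm in y. Their average matched the wrist camera to about 3 mm, and I used the wrist view for the final corrections.
- The tool tilted by up to about 1.8° during moves. The worst tilt at a release was about 1.6°, for the small cutter, which a close look afterwards showed standing flat.

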